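# Change the batch on the drying stand: unload, comb, bar and load the pin tray

### The arm

A 7-joint arm with a two-finger parallel gripper is mounted at the origin on a cart in front of the work surface, level with it; the furniture and walls round the work are solid. World frame = base frame: x ahead of the robot, y to its left, z up, the work surface at z = 0. Lengths are in m, angles in rad, forces in N, time in s.
With the tool pointing down it reaches from about 0.4 to 0.85 m from the base axis. Payload 4.5 kg.
Tool frame: the origin (TCP) lies midway between the tips of the shut fingers; the grasp point (between the pads) lies 19 mm behind it; z points along the fingers, y is the line along which they close (so a half turn about z gives the same grasp; the last joint's range is limited). The gripper opens to 88 mm and grips with 3 to 60 N. Pads are 18 mm wide; open, the fingers measure 123 mm over their backs; the gripper's body (75 mm by 187 mm) begins 45 mm behind the grasp point.
Start: joints at [1.208, 0.689, -0.195, 1.565, 0.157, 0.902, -0.215], TCP at [0.242, -0.576, 0.239] pointing down, gripper open.
Joint ranges: [-3.01, 3.01], [-0.46, 2.08], [-1.47, 1.51], [0.13, 2.56], [-1, 4.14], [0.04, 2.09], [-2.66, 2.66]. Speed limits (rad/s): [2.57, 2.57, 3.14, 3.14, 3.14, 3.14, 3.14].

### API

Orientations are given as a unit quaternion [x, y, z, w].
In Python, from plant import r gives the robot as it stands. The module is installed in compiled form; this text tells all that it offers.
- The arm moves only by the tool step_arm, never from a script. Its argument "series" is a list of rows, each a list of 7 numbers: the shift along the world's x, y, z in mm, then the turn, a rotation vector about the world's x, y, z in rad, then the closure, from 0 (fully open) to 1 (shut). A call has 1 to 20 rows; each row shifts and turns the commanded pose from where the row before left it; what a row does not reach is not made up. A row lasts 1/10 s, in which the tool goes at most 50 mm and 8.59 degrees, less where a joint would pass 70% of its speed; a pose out of reach is approached as far as the arm can. A call is refused whole if a number of a shift passes 50 or a number of a turn 0.15, either way. A call with a gripper value outside its range is refused whole. The fingers move at their own pace and stop on an object; "force" is the grip in N (left out, the last holds). Time passes only in rows, so rows that do not move let the fingers close. It gives the time, the measured TCP pose, the force, the opening and the grip force at its end, in the units of the state.
- r.get_state(): the state, without advancing time (a new reading comes with each control period).
- r.snapshot(name): name is "scene" or "top" or "wrist"; returns (picture, depth): 420x560x3 uint8, blue, green, red; 420x560 float32, m along the optical axis (not along the pixel's ray), 0 where there is no reading.
- r.get_calibration(name): a dict with "intrinsics" (3x3 intrinsics, pixels), "pose" (4x4, takes a point from camera to world coordinates). Camera axes: x right, y up, looking along -z (the intrinsics and any distortion apply to the point x, -y, -z); pixel columns grow to the right and rows downward; lengths in m; the calibration is good to about 2 mm. The wrist camera is an equidistant fisheye: a pixel r from the principal point sees the ray r / f radians off the axis. A picture is of the moment at which its call begins: read the wrist's pose just before it. get_calibration takes no time and is no camera call; for the wrist camera it gives the pose at the moment of the call.
- r.finish_job(): hands the job in; it is judged then, once.
The state is a dict: "clock": time; "q": joint angles; "qd": joint speeds; "joint_torque": joint torques, N m; "tool_pos": TCP position; "eef_rot": TCP orientation; "contact_force": force on the tool from outside, world axes, zero at the start; "moment": the same for the moment, N m; "opening": opening from 0.0 (shut) to 1.0 (fully open); "finger_force": force on a finger pad.
Only numpy, scipy, OpenCV 4.12 (cv2) and the standard library are available. Lean on these libraries where they do the work, as an engineer would, in place of code of your own. Each camera call takes 0.05 s, during which the arm holds its last target. There are 200 camera calls.

### The job

Change the batch on the sloped drying stand. Lay the dry bridge blanks that lie on it flat and side by side on the cork mat. The new batch, freshly oiled pin blanks, lies jumbled on the ridges of the drying tray: never touching them with the fingers, comb them with the rake along the tray until each lies down in a groove of its own, then, with the tray still on the bench, swing the keeper bar over them fully down into its catch, and stand the barred tray on both runners of the stand with its long side close against the lips. Leave the rake upright on the ledges of its rest, between the stops, and the other things on the bench alone.

Things in the scene. Friction and masses are not known exactly. Their poses are not given: they have to be found in the camera images.
- tray_mid (a point): loose drying tray of pale wood, 198 long, 66 wide, 37 high, about 0.75 kg: the point is its very middle, 18.5 mm above its underside; x along its length to the end with the keeper's hinge, y across, z up. Its plain side walls (4 thick) can be gripped across the 66 mm width at half length. End walls 6 thick. A blank down in a groove has its axis 2.5 mm below this point, one lying on the ridges about 10 mm above it
- tray_groove (a point): inside of the tray, on the floor of the groove nearest its -x end (8.5 mm below and 85.5 mm in -x from point tray_mid). Ten grooves run across the tray, along y, 19 mm apart along x, the last at x = +85.5 mm; round-topped ridges between them, their tops 13 mm above this floor and 14 mm below the tops of the side walls
- keeper (a joint): angle of the keeper, a steel bar 9 wide hinged at the tray's +x end: 0 = level along the middle of the tray, 2 mm above seated blanks, its free end in the notch (catch) of the -x end wall; pi/2 = upright; 2.4 = leaning outward to its stop. A slightly stiff hinge: below about 1.2 rad it falls shut by its weight, above 1.9 it falls open. A blank that is not down in its groove keeps it from closing
- keeper_hinge (a point): middle of the keeper's hinge pin, 9 mm outside the tray's +x end wall and 28 mm above the tray's underside; the pin runs along the tray's y
- keeper_tab (a point): middle of the black tab at the free end of the keeper (22 long, 12 wide, 12 thick), 225 mm from the hinge pin; it turns with the bar; its 12 mm width (along the tray's y) can be pinched at every angle. With the keeper shut it stands clear outside the -x end wall, 28 mm above the tray's underside
- blank1_mid (a point): one of up to five turned dark-wood pin blanks (round rod, slippery with oil, 12 mm thick, 52 long; three to five are present): the point is its middle, on its axis; its x axis runs along the rod
- blank2_mid (a point): one of up to five turned dark-wood pin blanks (round rod, slippery with oil, 12 mm thick, 52 long; three to five are present): the point is its middle, on its axis; its x axis runs along the rod
- blank3_mid (a point): one of up to five turned dark-wood pin blanks (round rod, slippery with oil, 12 mm thick, 52 long; three to five are present): the point is its middle, on its axis; its x axis runs along the rod
- blank4_mid (a point): one of up to five turned dark-wood pin blanks (round rod, slippery with oil, 12 mm thick, 52 long; three to five are present): the point is its middle, on its axis; its x axis runs along the rod
- blank5_mid (a point): one of up to five turned dark-wood pin blanks (round rod, slippery with oil, 12 mm thick, 52 long; three to five are present): the point is its middle, on its axis; its x axis runs along the rod
- rake_grip (a point): middle of the upright wooden grip of the rake (22 mm in x by 16 in y, flat sides, 50 tall, with a knob 28 by 24 mm on top); z up, y along the rake's head; either pair of faces can be pinched (across x it cannot tilt in the grip while combing). The rake weighs 0.12 kg
- rake_head (a point): middle of the underside of the rake's brass cross-piece (74 long in y, 10 thick in x, 12 high), 40 mm below the grip's middle; five steel tines 4 mm thick, 11 mm apart, hang 12 mm below it; at its ends are two flat shoes 44 long (x). When the shoes ride on the tray's side walls (18.5 mm above point tray_mid) the tines pass 2 mm above the ridges and 3 mm above seated blanks, and push blanks lying on the ridges
- rest: fixed forked rest of the rake: wooden base with two aluminium posts; origin under the middle of its base, z up, y through both posts. The rake stands upright with its two shoes on the narrow ledges of the posts (9 wide, 50 mm above the origin), between their end stops (52 mm apart in x, 6 high), its tines between the posts; the grip's middle is then 90 mm above the origin
- stand_top: sloped top of the fixed drying stand: two narrow runners (14 wide, 140 mm apart in y) that slope 0.26 rad down to the -x side, each ending there in a lip 18 mm high. Origin: where the middle of the tray's underside lies when the tray rests on both runners against the lips, 62 mm above the bench; y along the tray's length, x up the slope, z square to the slope
- bridge1_mid (a point): one of up to two dark rosewood bridge blanks (flat bar 34 wide in x, 152 long in y, 12 thick; one or two are present), dry parts of the last batch, lying at the start across both runners of the stand, tilted with them: the point is its middle, z square to its broad face; the space between the runners is free for fingers on both sides of its middle
- bridge2_mid (a point): one of up to two dark rosewood bridge blanks (flat bar 34 wide in x, 152 long in y, 12 thick; one or two are present), dry parts of the last batch, lying at the start across both runners of the stand, tilted with them: the point is its middle, z square to its broad face; the space between the runners is free for fingers on both sides of its middle
- mat: fixed thin cork mat for finished parts, 125 (x) by 175 (y) mm, 3 mm thick; origin under its middle
- capo: black spring capo lying on the bench, 40x75x18 mm, to be left alone
- clip_tuner: small clip-on tuner lying on the bench, 45x46x10 mm, to be left alone
- sanding_block: brown wooden sanding block, 48x120x36 mm, to be left alone
Not all that is in view belongs to the job. What is shaped like the part that bears rake_grip but pink or turquoise is not meant.

How it is judged:
By the outcome, as a careful person would: the job done as asked, in the order asked, and still so for the second after the job is handed in, with the robot touching nothing.
Of blank1, blank2, blank3, blank4, blank5 only 3 to 5 are there at a start; the rules pass over those that are not, and their reading is None.
Of bridge1, bridge2 only 1 to 2 are there at a start; the rules pass over those that are not, and their reading is None.
At some moment in a run one of tray may be knocked a few centimetres aside while the robot is not near it.
Once in a run the grip may slacken for a moment while it holds something.
It also fails if it takes over 210 s, if anything falls off the work surface, if the arm or the gripper's body presses on something with over 40 N, if the wrist force passes 120 N, or if a joint passes its speed limit or range.

## Working session

There is one attempt and no reset: what is moved stays moved. The work goes in short steps, Python scripts to look and compute and a tool call to move; the robot and the scene stay as the last step left them, time stands still between calls to the robot, and variables do not carry over. Pictures are saved under pics/ and viewed, at most 14 in all, crops included, and the job is handed in when it is done.

Besides the shell and the picture viewer there is one more tool, called after ">>>" as a command line: name --pt "numbers of a row" for each row, then --argument value for the rest. step_arm: Moves the arm, as the interface text tells. Its arguments: {"type":"object","properties":{"series":{"type":"array"},"force":{"type":"number"}},"required":["series"]}

```bash
mkdir -p pics; cat > h.py <<'E'
import numpy as np, cv2
from plant import r
from scipy.spatial.transform import Rotation as R
def snap(n,save=None):
    c=r.get_calibration(n); im,d=r.snapshot(n)
    if save: cv2.imwrite(save,im)
    return im,d,np.array(c['intrinsics']),np.array(c['pose'])
def world(n,d,K,T):
    h,w=d.shape; u,v=np.meshgrid(np.arange(w),np.arange(h))
    x=(u-K[0,2])/K[0,0]; y=(v-K[1,2])/K[1,1]
    if n=='wrist':
        th=np.hypot(x,y); s=np.where(th>1e-6,np.tan(th)/np.maximum(th,1e-6),1); x=x*s;y=y*s
    P=np.stack([x*d,-y*d,-d],-1)
    return P@T[:3,:3].T+T[:3,3]
E
python3 - <<'E'
from h import *
for n in('scene','top'):
    im,d,K,T=snap(n,f'pics/{n}0.png'); P=world(n,d,K,T)
    print(n,K.round(1).tolist(),T.round(3).tolist()); np.savez(f'{n}0.npz',im=im,d=d,P=P)
s=r.get_state(); print(s)
E
```

```text
scene [[492.9, 0.0, 275.9], [0.0, 492.9, 203.3], [0.0, 0.0, 1.0]] [[-0.522, 0.53, -0.668, -0.355], [-0.853, -0.327, 0.406, 0.581], [-0.003, 0.782, 0.623, 0.95], [0.0, 0.0, 0.0, 1.0]]
top [[507.1, 0.0, 296.9], [0.0, 507.1, 211.1], [0.0, 0.0, 1.0]] [[-0.021, 0.997, -0.071, 0.484], [-0.999, -0.023, -0.022, 0.004], [-0.024, 0.07, 0.997, 1.441], [0.0, 0.0, 0.0, 1.0]]
{'clock': 0.1, 'q': array([ 1.20777996,  0.68988727, -0.1944983 ,  1.56619034,  0.15730737,
        0.90250722, -0.2151209 ]), 'qd': array([-0.00167479, -0.00231272, -0.00111684, -0.00430071, -0.0002694 ,
       -0.00090843,  0.00055791]), 'joint_torque': array([-2.96604820e-03, -5.28499174e+01, -1.27132941e+00, -1.53835684e+01,
       -5.25315839e-02,  1.99581518e-03,  7.49242554e-05]), 'tool_pos': array([ 0.24129014, -0.57595589,  0.23801094]), 'eef_rot': array([ 9.80377614e-01,  1.97127097e-01, -2.24447337e-04, -7.69209801e-04]), 'contact_force': array([ 0.90587039, -0.112118  ,  0.10222444]), 'moment': array([-0.04577202,  0.00319181,  0.04280903]), 'finger_force': 0.0, 'opening': 0.9980914488182813}
```

View pics/top0.png

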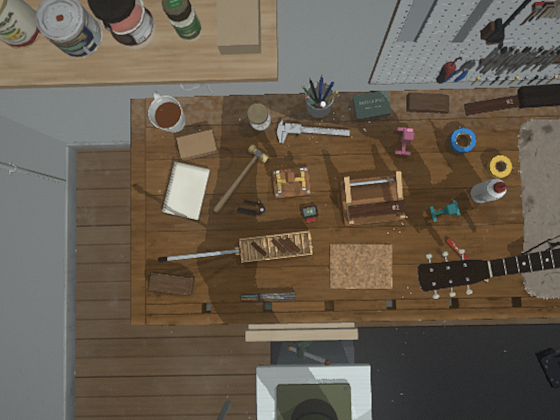

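View pics/scene0.png

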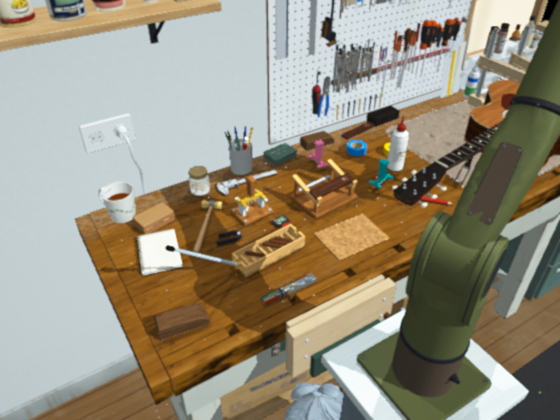

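```bash
python3 - <<'E'
from h import *
z=np.load('top0.npz'); im=z['im'];P=z['P']
c=cv2.resize(im[160:300,225:420],None,fx=4,fy=4,interpolation=cv2.INTER_CUBIC); cv2.imwrite('pics/topc.png',c)
for n,(u,v) in dict(rakeknob=(292,181),tab=(163,259),mat=(361,266),bench=(300,225),pink=(404,133),turq=(458,209)).items(): print(n,P[v,u].round(3))
hsv=cv2.cvtColor(im,cv2.COLOR_BGR2HSV)
Z=P[...,2]
# mat rect
def rect(m,n):
    m=cv2.morphologyEx(m.astype(np.uint8),cv2.MORPH_OPEN,np.ones((3,3)))
    k,l,s,ce=cv2.connectedComponentsWithStats(m)
    for i in np.argsort(-s[1:,4])[:3]+1:
        p=P[l==i]; b=cv2.minAreaRect(p[:,:2].astype(np.float32)); print(n,s[i].tolist(),p.mean(0).round(3),np.round(b[0],3),np.round(b[1],3),round(b[2],1))
roi=np.zeros(Z.shape,bool)
def R_(u0,u1,v0,v1):
    m=np.zeros(Z.shape,bool); m[v0:v1,u0:u1]=1; return m
rect(R_(230,320,225,270)&(Z>.028)&(Z<.06),'tray top')
rect(R_(230,320,225,270)&(Z>.015),'tray')
rect(R_(265,320,160,205)&(Z>.008),'rest base'); rect(R_(265,320,160,205)&(Z>.1),'knob')
rect(R_(335,415,160,230)&(Z>.02),'stand')
print(hsv[266,361],hsv[240,361])
rect(R_(320,400,240,300)&(hsv[...,2]>110)&(hsv[...,1]>60),'mat')
# bar keeper
m=R_(155,240,240,275)&(Z>.02); p=P[m]; print('keeper',p.min(0),p.max(0),m.sum())
E
```

```text
rakeknob [0.656 0.045 0.128]
tab [0.461 0.367 0.185]
mat [ 0.427 -0.141 -0.   ]
bench [ 0.546  0.028 -0.   ]
pink [ 0.784 -0.259  0.087]
turq [ 0.582 -0.42   0.   ]
tray top [282, 238, 18, 14, 116] [0.489 0.056 0.034] [0.485 0.056] [0.051 0.025] 44.0
tray top [272, 239, 14, 14, 71] [0.489 0.089 0.034] [0.489 0.089] [0.051 0.01 ] 43.8
tray top [254, 244, 11, 12, 57] [0.48  0.144 0.034] [0.479 0.143] [0.042 0.012] 47.6
tray [272, 237, 28, 17, 250] [0.49  0.069 0.049] [0.493 0.056] [0.046 0.1  ] 6.4
tray [230, 239, 13, 16, 86] [0.485 0.202 0.034] [0.486 0.199] [0.025 0.05 ] 52.8
tray [251, 242, 14, 14, 86] [0.483 0.147 0.032] [0.482 0.146] [0.049 0.017] 47.4
rest base [272, 167, 38, 31, 916] [0.664 0.05  0.038] [0.594 0.046] [0.228 0.102] 4.9
knob [285, 172, 9, 11, 93] [0.667 0.052 0.128] [0.667 0.052] [0.021 0.027] 89.4
stand [343, 171, 62, 53, 1214] [ 0.599 -0.175  0.08 ] [ 0.597 -0.116] [0.151 0.295] 16.2
stand [368, 181, 8, 3, 24] [ 0.66  -0.174  0.033] [ 0.66  -0.174] [0.019 0.006] 88.5
stand [377, 180, 8, 3, 24] [ 0.663 -0.199  0.033] [ 0.663 -0.199] [0.007 0.021] 0.0
[ 16 102 155] [ 16 137 106]
mat [330, 243, 70, 46, 2918] [ 0.428 -0.143  0.012] [ 0.427 -0.123] [0.255 0.126] 89.7
mat [320, 255, 8, 6, 36] [ 0.453 -0.036 -0.   ] [ 0.453 -0.037] [0.013 0.021] 12.8
mat [321, 292, 6, 3, 18] [ 0.353 -0.034 -0.   ] [ 0.353 -0.034] [0.014 0.006] 89.3
keeper [0.41680894 0.00422926 0.02373135] [0.50703185 0.43363279 1.44129054] 340
```

View pics/topc.png

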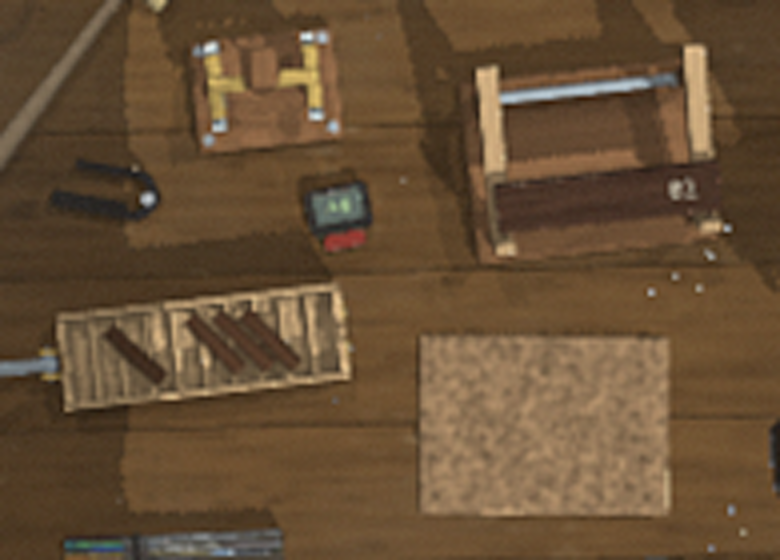

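Top crop (offset 225,160, ×4): four oiled blanks lie on the tray at (135,355), (215,345), (243,340) and (270,340). The keeper leans open to the left, and one bridge marked "01" is on the stand at (605,195). The mat is at (545,425). Rake candidates in the full top image are the wooden grip with brass head on the rest at (291,176), the pink one at (404,140) and the turquoise one at (445,210). The wooden one on the rest is the right one.

```bash
cat >> h.py <<'E'
def ray(n,uv,z,K,T):
    uv=np.atleast_2d(uv).astype(float); x=(uv[:,0]-K[0,2])/K[0,0]; y=(uv[:,1]-K[1,2])/K[1,1]
    if n=='wrist':
        th=np.hypot(x,y); s=np.where(th>1e-6,np.tan(th)/np.maximum(th,1e-6),1); x=x*s;y=y*s
    D=np.stack([x,-y,-np.ones_like(x)],-1)@T[:3,:3].T; o=T[:3,3]
    return o+D*((z-o[2])/D[:,2])[:,None]
E
python3 - <<'E'
from h import *
z=np.load('top0.npz'); im=z['im'];P=z['P']
c=r.get_calibration('top');K,T=np.array(c['intrinsics']),np.array(c['pose'])
f=lambda a,zz: ray('top',np.array(a)/4.+[225-.375,160-.375],zz,K,T)
pr=lambda n,a:print(n,a.round(4).tolist())
t=f([(57,315),(337,283),(350,378),(67,410)],.037); pr('tray',t); pr('traymid',t.mean(0)); d=t[0]+t[3]-t[1]-t[2]; print('tray x yaw',np.degrees(np.arctan2(d[1],d[0])),np.linalg.norm(d)/2)
m=f([(420,336),(668,338),(669,513),(421,515)],.003); pr('mat',m); pr('matmid',m.mean(0))
b=f([(494,182),(714,162),(716,212),(499,230)],.078); pr('bridge',b); pr('bmid',b.mean(0))
s=f([(488,68),(695,45)],.1); pr('runner tops far',s)
s=f([(505,248),(712,228)],.062); pr('runner front',s)
pr('knob',f([(250,45),(276,45),(276,86),(250,86)],.128))
pr('shoes',f([(212,48),(309,38),(220,125),(318,115)],.056))
pr('shoemid',f([(212,48),(309,38),(220,125),(318,115)],.056).mean(0))
for u,v in [(377,207),(365,209),(390,206),(352,195),(346,190),(347,180),(400,190),(399,176),(372,182),(352,222),(403,217)]: print((u,v),P[v,u].round(3))
E
```

```text
tray [[0.5115, 0.198, 0.037], [0.5294, 0.0034, 0.037], [0.4637, -0.0041, 0.037], [0.4458, 0.1919, 0.037]]
traymid [0.4876, 0.0973, 0.037]
tray x yaw 95.24422044699858 0.19609194856165355
mat [[0.4918, -0.0544, 0.003], [0.4866, -0.2288, 0.003], [0.3643, -0.2253, 0.003], [0.3663, -0.0518, 0.003]]
matmid [0.4273, -0.1401, 0.003]
bridge [[0.5936, -0.1037, 0.078], [0.6037, -0.2515, 0.078], [0.57, -0.2516, 0.078], [0.5612, -0.1061, 0.078]]
bmid [0.5821, -0.1782, 0.078]
runner tops far [[0.668, -0.1002, 0.1], [0.68, -0.2376, 0.1]]
runner front [[0.5498, -0.1112, 0.062], [0.5602, -0.2515, 0.062]]
knob [[0.6831, 0.0567, 0.128], [0.6826, 0.0397, 0.128], [0.6557, 0.0403, 0.128], [0.6561, 0.0572, 0.128]]
shoes [[0.6925, 0.0858, 0.056], [0.6978, 0.0188, 0.056], [0.6391, 0.0813, 0.056], [0.6444, 0.0138, 0.056]]
shoemid [0.6685, 0.0499, 0.056]
(377, 207) [ 0.587 -0.182  0.072]
(365, 209) [ 0.583 -0.15   0.069]
(390, 206) [ 0.589 -0.217  0.071]
(352, 195) [ 0.628 -0.121  0.01 ]
(346, 190) [ 0.636 -0.1    0.07 ]
(347, 180) [ 0.662 -0.103  0.079]
(400, 190) [ 0.633 -0.246  0.066]
(399, 176) [ 0.668 -0.242  0.085]
(372, 182) [ 0.66  -0.176  0.032]
(352, 222) [ 0.549 -0.114  0.066]
(403, 217) [ 0.559 -0.251  0.069]
```

```bash
cat >> h.py <<'E'
def frame(yaw,tilt=0.,about=None):
    """tool down, tool y at world yaw; tilt lifts tool y by tilt rad"""
    y=np.array([np.cos(tilt)*np.cos(yaw),np.cos(tilt)*np.sin(yaw),np.sin(tilt)])
    z=np.array([np.sin(tilt)*np.cos(yaw),np.sin(tilt)*np.sin(yaw),-np.cos(tilt)])
    return np.stack([np.cross(y,z),y,z],1)
def plan(p,Rt,s=None):
    s=s or r.get_state(); R0=R.from_quat(s['eef_rot']); p0=np.array(s['tool_pos'])
    d=(np.array(p)-p0)*1e3; rv=(R.from_matrix(Rt)*R0.inv()).as_rotvec()
    y=R0.as_matrix()[:,1]; z=R0.as_matrix()[:,2]
    print('t',round(s['clock'],1),'at',p0.round(4),'yaw',np.arctan2(y[1],y[0]).round(3),'z',z.round(3),'| shift',d.round(1),'turn',rv.round(3),'|F',np.array(s['contact_force']).round(1),'open',round(s['opening']*88,1),'ff',round(s['finger_force'],1))
E
python3 - <<'E'
from h import *
plan((.561,-.181,.146),frame(.078,.26))
E
```

```text
t 0.1 at [ 0.2413 -0.576   0.238 ] yaw -1.174 z [-0.001  0.001 -1.   ] | shift [319.7 395.  -92. ] turn [-0.145 -0.239  1.244] |F [ 0.9 -0.1  0.1] open 87.8 ff 0.0
```

>>> step_arm --pt "27 33 -5 -0.012 -0.02 0.104 0.3" --pt "27 33 -5 -0.012 -0.02 0.104 0.3" --pt "27 33 -5 -0.012 -0.02 0.104 0.3" --pt "27 33 -5 -0.012 -0.02 0.104 0.3" --pt "27 33 -5 -0.012 -0.02 0.104 0.3" --pt "27 33 -5 -0.012 -0.02 0.104 0.3" --pt "27 33 -5 -0.012 -0.02 0.104 0.3" --pt "27 33 -5 -0.012 -0.02 0.104 0.3" --pt "27 33 -5 -0.012 -0.02 0.104 0.3" --pt "27 33 -5 -0.012 -0.02 0.104 0.3" --pt "25 33 -20 -0.012 -0.02 0.104 0.3" --pt "25 32 -22 -0.012 -0.02 0.104 0.3" --pt "0 0 0 0 0 0 0.3" --force 20

```text
clock: 1.4
tool_pos: [0.5636, -0.1741, 0.1445]
eef_rot: [0.668, 0.733, 0.099, 0.086]
contact_force: [0.7, -0.0, 0.8]
opening: 0.702
finger_force: 0.0
```

```bash
python3 - <<'E'
from h import *
plan((.561,-.181,.146),frame(.078,.26))
im,d,K,T=snap('wrist','pics/w1.png'); print(K.round(1).tolist(),T.round(3).tolist())
P=world('wrist',d,K,T); np.savez('w1.npz',im=im,d=d,P=P)
E
```

```text
t 1.4 at [ 0.5636 -0.1741  0.1445] yaw 0.092 z [ 0.257  0.03  -0.966] | shift [-2.6 -6.9  1.5] turn [-0.006  0.001 -0.016] |F [ 0.7 -0.   0.8] open 61.8 ff 0.0
[[325.2, 0.0, 276.0], [0.0, 325.2, 205.0], [0.0, 0.0, 1.0]] [[0.962, -0.012, -0.272, 0.518], [0.088, 0.959, 0.271, -0.1], [0.257, -0.284, 0.923, 0.287], [0.0, 0.0, 0.0, 1.0]]
```

View pics/w1.png

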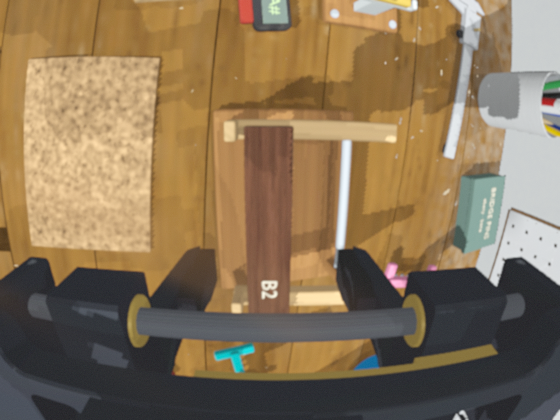

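```bash
python3 - <<'E'
from h import *
P=np.load('w1.npz')['P']
for (u,v) in [(250,132),(288,132),(270,200),(249,250),(288,250),(230,131),(390,132),(300,131),(343,190),(235,200)]: print((u,v),P[v,u].round(4))
c=r.get_calibration('wrist')
def f(uv):
    K,T=np.array(c['intrinsics']),np.array(c['pose'])
    uv=np.array(uv,float);x=(uv[:,0]-K[0,2])/K[0,0]; y=(uv[:,1]-K[1,2])/K[1,1]
    th=np.hypot(x,y);s=np.tan(th)/th;D=np.stack([x*s,-y*s,-np.ones(len(x))],-1)@T[:3,:3].T;o=T[:3,3]
    n=-frame(.078,.26)[:,2]; q=np.array([.583,-.179,.064])+n*.006
    return o+D*(((q-o)@n)/(D@n))[:,None]
e=f([(246,126),(292,126),(292,240),(245,240)]);print(e.round(4))
l=(e[0]+e[1])/2-(e[2]+e[3])/2; print('yaw',np.arctan2(l[1],l[0])-np.pi/2, 'mid', (e[0]+e[1])/2-.076*l/np.linalg.norm(l))
E
```

```text
(250, 132) [ 0.5598 -0.1129  0.0666]
(288, 132) [ 0.5847 -0.1107  0.0734]
(270, 200) [ 0.5769 -0.1597  0.0709]
(249, 250) [ 0.5651 -0.2004  0.0664]
(288, 250) [ 0.5933 -0.1976  0.0743]
(230, 131) [ 0.5455 -0.1128  0.0703]
(390, 132) [ 0.6616 -0.1022  0.0819]
(300, 131) [ 0.5958 -0.1096  0.0661]
(343, 190) [ 0.654  -0.1597  0.033 ]
(235, 200) [ 0.5608 -0.1761  0.0136]
[[ 0.5558 -0.1129  0.0644]
 [ 0.5863 -0.1104  0.0725]
 [ 0.5945 -0.1944  0.073 ]
 [ 0.5604 -0.1974  0.0638]]
yaw 0.07588139129469362 mid [ 0.57683817 -0.18745091  0.0683993 ]
```

>>> step_arm --pt "-1 -6 0 -0.006 0 -0.015 0.3" --pt "4 0 -16 0 0 0 0.3" --pt "4 0 -16 0 0 0 0.3" --pt "4 0 -16 0 0 0 0.3" --pt "4 0 -16 0 0 0 0.3" --pt "4 0 -16 0 0 0 0.3" --pt "3 0 -16 0 0 0 0.3" --pt "0 0 0 0 0 0 1" --pt "0 0 0 0 0 0 1" --pt "0 0 0 0 0 0 1" --pt "0 0 0 0 0 0 1" --pt "0 0 0 0 0 0 1" --force 25

```text
clock: 2.65
tool_pos: [0.5841, -0.1884, 0.0521]
eef_rot: [0.677, 0.724, 0.094, 0.091]
contact_force: [-1.6, -1.3, 6.1]
opening: 0.383
finger_force: 25.0
```

>>> step_arm --pt "0 0 0 0 0 0 0.5" --pt "0 0 0 0 0 0 0.5" --pt "-1.5 0 5.5 0 0 0 0.5" --pt "0 0 0 0 0 0 0.5" --pt "0 0 0 0 0 0 1" --pt "0 0 0 0 0 0 1" --pt "0 0 0 0 0 0 1" --pt "0 0 20 0 0 0 1" --pt "0 0 30 0 0 0 1" --pt "0 0 30 0 0 0 1" --pt "-10 5 10 0 0 0 1" --pt "0 0 0 0 0 0 1" --force 35

```text
clock: 3.85
tool_pos: [0.571, -0.1821, 0.1472]
eef_rot: [0.677, 0.724, 0.094, 0.09]
contact_force: [0.5, -0.1, -1.0]
opening: 0.381
finger_force: 35.0
```

```bash
python3 - <<'E'
from h import *
plan((.427,-.140,.10),frame(.02))
E
```

```text
t 3.9 at [ 0.571  -0.1821  0.1472] yaw 0.068 z [ 0.258  0.013 -0.966] | shift [-144.    42.1  -47.2] turn [-0.007  0.261 -0.047] |F [ 0.5 -0.1 -1. ] open 33.5 ff 35.0
```

>>> step_arm --pt "-20 5 0 0 0.03 -0.006 1" --pt "-20 5 0 0 0.03 -0.006 1" --pt "-20 5 0 0 0.035 -0.006 1" --pt "-20 5 -5 0 0.035 -0.006 1" --pt "-20 5 -10 -0.002 0.035 -0.006 1" --pt "-20 5 -10 -0.002 0.035 -0.006 1" --pt "-15 5 -10 -0.002 0.035 -0.006 1" --pt "-9 4 -12 -0.002 0.026 -0.005 1" --pt "0 0 -20 0 0 0 1" --pt "0 0 -20 0 0 0 1" --pt "0 0 0 0 0 0 1"

```text
clock: 4.95
tool_pos: [0.4275, -0.1428, 0.0572]
eef_rot: [0.7, 0.715, -0.002, -0.001]
contact_force: [-0.0, -0.4, -0.6]
opening: 0.377
finger_force: 35.0
```

```bash
python3 - <<'E'
from h import *
plan((.427,-.143,.005),frame(.02))
E
```

```text
t 5.0 at [ 0.4275 -0.1428  0.0572] yaw 0.021 z [-0.004 -0.001 -1.   ] | shift [ -0.5  -0.2 -52.2] turn [ 0.001 -0.004 -0.001] |F [-0.  -0.4 -0.6] open 33.1 ff 35.0
```

>>> step_arm --pt "0 0 -15 0 -0.004 0 1" --pt "0 0 -15 0 0 0 1" --pt "0 0 -10 0 0 0 1" --pt "0 0 -5 0 0 0 1" --pt "0 0 -3 0 0 0 1" --pt "0 0 -2 0 0 0 1" --pt "0 0 0 0 0 0 1" --pt "0 0 0 0 0 0 1"

```text
clock: 5.75
tool_pos: [0.4301, -0.1444, 0.0152]
eef_rot: [0.7, 0.714, 0.0, 0.001]
contact_force: [0.5, -0.1, 0.3]
opening: 0.378
finger_force: 35.0
```

>>> step_arm --pt "0 0 -3 0 0 0 1" --pt "0 0 0 0 0 0 1" --pt "0 0 0 0 0 0 1"

```text
clock: 6.05
tool_pos: [0.4299, -0.1444, 0.0122]
eef_rot: [0.7, 0.714, 0.0, 0.001]
contact_force: [0.2, -0.8, -0.5]
opening: 0.38
finger_force: 35.0
```

>>> step_arm --pt "0 0 -3 0 0 0 1" --pt "0 0 -2 0 0 0 1" --pt "0 0 0 0 0 0 1" --pt "0 0 0 0 0 0 1"

```text
clock: 6.45
tool_pos: [0.4296, -0.1443, 0.007]
eef_rot: [0.7, 0.714, 0.0, 0.0]
contact_force: [0.3, -1.2, -0.2]
opening: 0.385
finger_force: 35.0
```

>>> step_arm --pt "0 0 -1.5 0 0 0 1" --pt "0 0 -1.5 0 0 0 1" --pt "0 0 0 0 0 0 1" --pt "0 0 0 0 0 0 1"

```text
clock: 6.85
tool_pos: [0.4296, -0.1443, 0.0039]
eef_rot: [0.7, 0.714, -0.0, 0.0]
contact_force: [-0.6, -0.0, -0.6]
opening: 0.382
finger_force: 35.0
```

>>> step_arm --pt "0 0 0 0 0 0 0.45" --pt "0 0 0 0 0 0 0.4" --pt "0 0 0 0 0 0 0.3" --pt "0 0 20 0 0 0 0.3" --pt "0 0 40 0 0 0 0.3" --pt "0 0 50 0 0 0 0.3" --pt "30 20 50 0 0 0 0.3" --pt "0 0 0 0 0 0 0.3" --force 25

```text
clock: 7.65
tool_pos: [0.4629, -0.1281, 0.1359]
eef_rot: [0.7, 0.714, 0.005, 0.009]
contact_force: [0.6, 0.6, -0.2]
opening: 0.703
finger_force: 0.0
```

```bash
python3 - <<'E'
from h import *
plan((.668,.050,.19),frame(.078))
im,d,K,T=snap('wrist','pics/w2.png');np.savez('w2.npz',im=im,d=d,P=world('wrist',d,K,T),K=K,T=T)
E
```

```text
t 7.7 at [ 0.4629 -0.1281  0.1359] yaw 0.019 z [ 0.021 -0.005 -1.   ] | shift [205.1 178.1  54.1] turn [0.004 0.021 0.059] |F [ 0.6  0.6 -0.2] open 61.9 ff 0.0
```

View pics/w2.png

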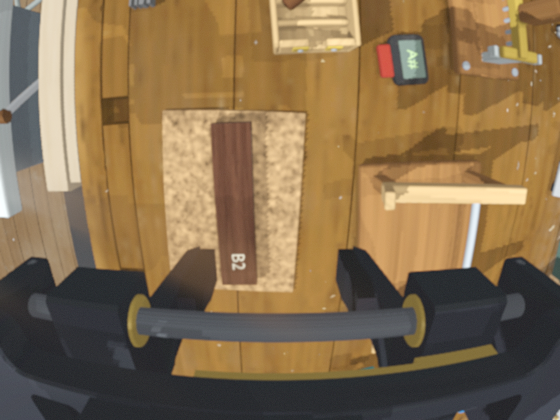

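B2 lies flat on the mat at (235,200), well inside its edges. Next is the rake.

>>> step_arm --pt "20 8 9 0 0.003 0.008 0.3" --pt "25 8 9 0 0.003 0.008 0.3" --pt "25 8 9 0.001 0.003 0.008 0.3" --pt "25 8 9 0.001 0.003 0.008 0.3" --pt "25 8 9 0.001 0.003 0.008 0.3" --pt "25 8 9 0.001 0.003 0.008 0.3" --pt "20 10 0 0 0.003 0.008 0.3" --pt "15 10 0 0 0 0.003 0.3" --pt "0 0 0 0 0 0 0.3" --pt "0 0 0 0 0 0 0.3"

```text
clock: 8.7
tool_pos: [0.6351, -0.0636, 0.1831]
eef_rot: [0.679, 0.734, -0.008, -0.004]
contact_force: [-0.6, 0.0, 1.0]
opening: 0.698
finger_force: 0.0
```

```bash
python3 - <<'E'
from h import *
plan((.668,.050,.19),frame(.078))
im,d,K,T=snap('wrist','pics/w3.png');np.savez('w3.npz',im=im,d=d,P=world('wrist',d,K,T),K=K,T=T)
cv2.imwrite('pics/w3c.png',cv2.resize(im[:300,130:480],None,fx=2,fy=2))
E
```

```text
t 8.7 at [ 0.6351 -0.0636  0.1831] yaw 0.077 z [-0.017 -0.007 -1.   ] | shift [ 32.9 113.6   6.9] turn [ 0.007 -0.017  0.001] |F [-0.6  0.   1. ] open 61.5 ff 0.0
```

View pics/w3c.png

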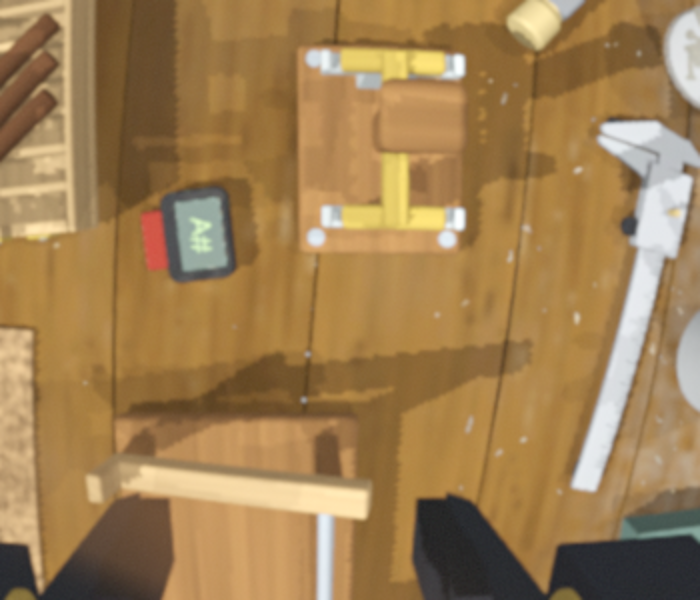

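```bash
python3 - <<'E'
from h import *
z=np.load('w3.npz');K,T,P=z['K'],z['T'],z['P']
f=lambda a,zz: ray('wrist',np.array(a)/2.+[130-.25,-.25],zz,K,T)
s=f([(321,65),(455,66),(332,218),(458,219)],.056); print(s.round(4),s.mean(0).round(4)); d=s[:2].mean(0)-s[2:].mean(0); print(np.arctan2(d[1],d[0])-np.pi/2)
k=f([(383,86),(463,84),(464,152),(380,150)],.128);print(k.round(4),k.mean(0).round(4))
h=f([(382,190),(408,190)],.0505+.012);print('head edge',h.round(4))
print(P[55,340],P[37,340-10])
E
```

```text
[[0.6327 0.0776 0.056 ]
 [0.6885 0.0842 0.056 ]
 [0.6424 0.0129 0.056 ]
 [0.6954 0.0182 0.056 ]] [0.6647 0.0482 0.056 ]
0.126673165993616
[[0.6515 0.0565 0.128 ]
 [0.6762 0.0607 0.128 ]
 [0.6783 0.0389 0.128 ]
 [0.6522 0.0362 0.128 ]] [0.6646 0.0481 0.128 ]
head edge [[0.6613 0.0264 0.0625]
 [0.6719 0.0276 0.0625]]
[0.63095038 0.01588638 0.32939439] [0.66489389 0.0755662  0.06256455]
```

>>> step_arm --pt "5 18 -2 0.001 -0.003 0.003 0.3" --pt "5 20 -3 0.001 -0.003 0.004 0.3" --pt "5 20 -3 0.001 -0.003 0.004 0.3" --pt "5 20 -3 0.001 -0.003 0.004 0.3" --pt "5 18 -3 0.001 -0.003 0.004 0.3" --pt "5 16 -5 0.001 -0.002 0.003 0.3" --pt "0 0 -10 0 0 0 0.3" --pt "0 0 0 0 0 0 0.3" --pt "0 0 0 0 0 0 0.3"

```text
clock: 9.65
tool_pos: [0.6661, 0.047, 0.1552]
eef_rot: [0.672, 0.741, 0.0, 0.001]
contact_force: [0.2, 0.3, 0.7]
opening: 0.705
finger_force: 0.0
```

```bash
python3 - <<'E'
from h import *
plan((.6655,.0485,.069),frame(.1))
E
```

```text
t 9.7 at [0.6661 0.047  0.1552] yaw 0.097 z [ 0.002 -0.001 -1.   ] | shift [ -0.6   1.5 -86.2] turn [0.001 0.002 0.003] |F [0.2 0.3 0.7] open 62.1 ff 0.0
```

>>> step_arm --pt "-0.5 1.5 -20 0 0 0 0.3" --pt "0 0 -20 0 0 0 0.3" --pt "0 0 -20 0 0 0 0.3" --pt "0 0 -15 0 0 0 0.3" --pt "0 0 -11 0 0 0 0.3" --pt "0 0 0 0 0 0 0.3" --pt "0 0 0 0 0 0 1" --pt "0 0 0 0 0 0 1" --pt "0 0 0 0 0 0 1" --pt "0 0 0 0 0 0 1" --pt "0 0 0 0 0 0 1" --force 30

```text
clock: 10.75
tool_pos: [0.6663, 0.0507, 0.0703]
eef_rot: [0.671, 0.741, 0.002, 0.001]
contact_force: [0.6, -0.5, -0.4]
opening: 0.274
finger_force: 0.0
```

>>> step_arm --pt "0 0 0 0 0 0 1" --pt "0 0 0 0 0 0 1"

```text
clock: 10.95
tool_pos: [0.6663, 0.0507, 0.0703]
eef_rot: [0.671, 0.741, 0.002, 0.001]
contact_force: [1.4, 0.2, 3.4]
opening: 0.247
finger_force: 30.0
```

>>> step_arm --pt "0 0 15 0 0 0 1" --pt "0 0 25 0 0 0 1" --pt "0 0 30 0 0 0 1" --pt "-20 -5 25 0 0 0 1" --pt "-30 -10 25 0 0 0 1" --pt "-30 -10 10 0 0 0 1" --pt "-30 -10 0 0 0 0 1" --pt "-30 -10 0 0 0 0 1" --pt "-20 -10 0 0 0 0 1" --pt "-15 0 0 0 0 0 1" --pt "0 0 0 0 0 0 1" --pt "0 0 0 0 0 0 1"

```text
clock: 12.15
tool_pos: [0.4921, -0.004, 0.2007]
eef_rot: [0.671, 0.741, 0.002, 0.001]
contact_force: [0.4, -0.3, -0.6]
opening: 0.243
finger_force: 30.0
```

```bash
python3 - <<'E'
from h import *
s=r.get_state();print(s['q'].round(2))
plan((.4876,.0,.19),frame(.1))
im,d,K,T=snap('wrist','pics/w4.png');np.savez('w4.npz',im=im,d=d,P=world('wrist',d,K,T),K=K,T=T)
cv2.imwrite('pics/w4c.png',cv2.resize(im[:270,80:430],None,fx=2.2,fy=2.2))
E
```

```text
[ 0.36  0.66 -0.73  1.99  0.65  0.74 -0.66]
t 12.2 at [ 0.4921 -0.004   0.2007] yaw 0.099 z [ 0.005  0.002 -1.   ] | shift [ -4.5   4.  -10.7] turn [-0.002  0.005  0.001] |F [ 0.4 -0.3 -0.6] open 21.4 ff 30.0
```

View pics/w4c.png

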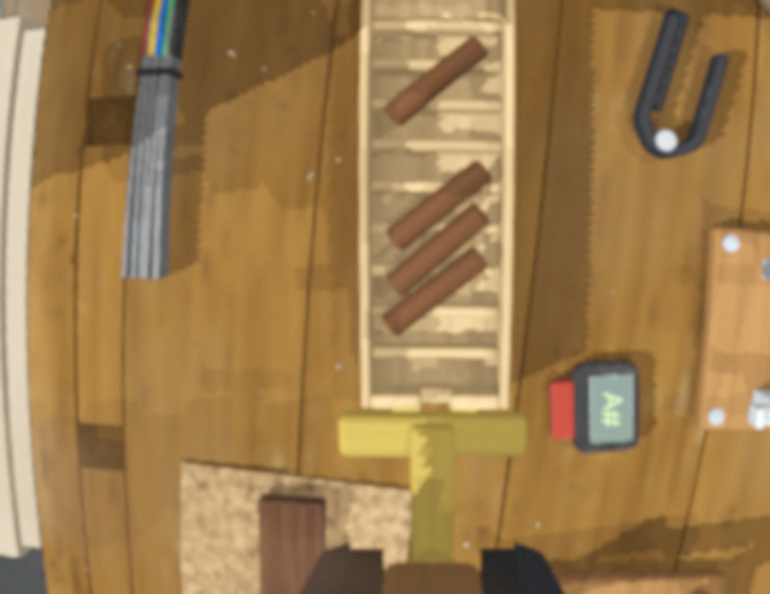

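```bash
python3 - <<'E'
from h import *
z=np.load('w4.npz');K,T,P=z['K'],z['T'],z['P']
f=lambda a,zz: ray('wrist',np.array(a)/2.2+[80,0],zz,K,T)
e=f([(360,407),(511,408),(361,30),(514,30)],.037);print(e.round(4))
mid0=e[:2].mean(0); mid1=e[2:].mean(0);d=(mid1-mid0);d/=np.linalg.norm(d);print('end',mid0,'yaw',np.arctan2(d[1],d[0]),'traymid',mid0+.099*d)
b=f([(385,110),(395,240),(392,285),(392,325),(482,50),(484,175),(482,215),(480,260)],.029)
M=mid0+.099*d; R2=np.array([d[:2],[-d[1],d[0]]])
print(((b-M)[:,:2]@R2.T*1e3).round(0))
E
```

```text
[[ 0.46   -0.0053  0.037 ]
 [ 0.5275  0.0009  0.037 ]
 [ 0.4453  0.1621  0.037 ]
 [ 0.5105  0.1689  0.037 ]]
end [ 0.49375053 -0.00223319  0.037     ] yaw 1.6651823543547795 traymid [0.48442018 0.09632616 0.037     ]
[[ 34.  23.]
 [-25.  18.]
 [-45.  20.]
 [-63.  20.]
 [ 62. -20.]
 [  4. -21.]
 [-14. -20.]
 [-34. -19.]]
```

>>> step_arm --pt "0 0 0 0 0 -0.132 1" --pt "0 0 0 0 0 -0.132 1" --pt "0 0 0 0 0 -0.132 1" --pt "0 0 0 0 0 -0.132 1" --pt "0 0 0 0 0 -0.132 1" --pt "0 0 0 0 0 -0.132 1" --pt "0 0 0 0 0 -0.132 1" --pt "0 0 0 0 0 -0.132 1" --pt "0 2 0 0 0 -0.132 1" --pt "1 5 -10 0 0 -0.132 1" --pt "1 5 -15 0 0 -0.132 1" --pt "0 5 -20 0 0 -0.126 1" --pt "0 0 -25 0 0 0 1" --pt "0 0 -20 0 0 0 1" --pt "0 0 0 0 0 0 1" --pt "0 0 0 0 0 0 1"

```text
clock: 13.8
tool_pos: [0.494, 0.0133, 0.11]
eef_rot: [0.999, 0.046, 0.001, 0.001]
contact_force: [0.0, -0.2, -0.8]
opening: 0.251
finger_force: 30.0
```

```bash
python3 - <<'E'
from h import *
s=r.get_state();print(s['q'].round(2))
plan((.494,.0134,.062),frame(-1.4778))
im,d,K,T=snap('scene','pics/s1.png'); im2,*_=snap('top')
a=cv2.resize(im[190:310,200:340],None,fx=4,fy=4); b=cv2.resize(im2[210:290,220:330],None,fx=3,fy=3)
a[-b.shape[0]:,:0]=0
cv2.imwrite('pics/s1c.png',np.hstack([a[:480],cv2.copyMakeBorder(b,0,480-240,0,0,cv2.BORDER_CONSTANT)])[:, :800])
E
```

```text
[-0.02  0.74 -0.17  2.07  0.34  0.36 -1.95]
t 13.8 at [0.494  0.0133 0.11  ] yaw -1.478 z [ 0.002 -0.003 -1.   ] | shift [  0.    0.1 -48. ] turn [0.003 0.002 0.   ] |F [ 0.  -0.2 -0.8] open 22.1 ff 30.0
```

View pics/s1c.png

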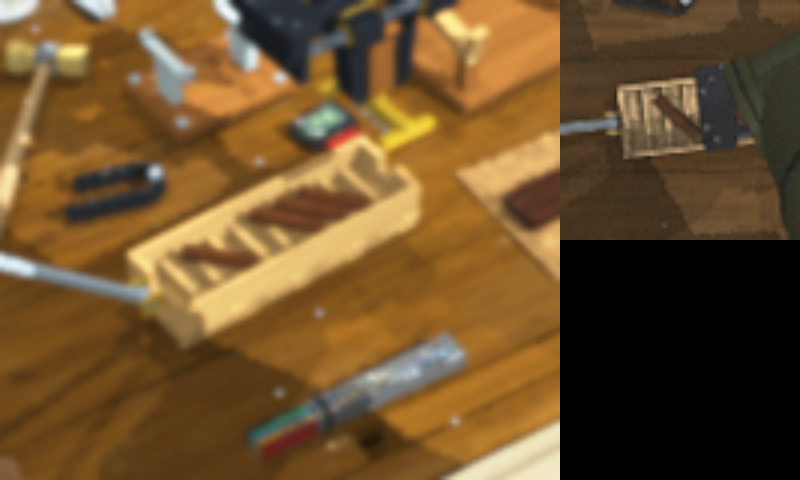

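Scene view: the tray is intact, the rake is held above its -x end, and the four blanks have not moved. I'll lower the shoes onto the side walls.

>>> step_arm --pt "0 0 -20 0.003 0.002 0 1" --pt "0 0 -15 0 0 0 1" --pt "0 0 -8 0 0 0 1" --pt "0 0 -4 0 0 0 1" --pt "0 0 -3 0 0 0 1" --pt "0 0 0 0 0 0 1" --pt "0 0 0 0 0 0 1"

```text
clock: 14.6
tool_pos: [0.4935, 0.0128, 0.0604]
eef_rot: [0.999, 0.046, 0.0, 0.0]
contact_force: [0.2, -0.6, -0.1]
opening: 0.25
finger_force: 30.0
```

>>> step_arm --pt "0 0 -2 0 0 0 1" --pt "0 0 -1 0 0 0 1" --pt "0 0 0 0 0 0 1" --pt "0 0 0 0 0 0 1"

```text
clock: 15.0
tool_pos: [0.4933, 0.0127, 0.0572]
eef_rot: [0.999, 0.046, -0.0, 0.0]
contact_force: [-0.7, -0.1, 2.6]
opening: 0.248
finger_force: 30.0
```

>>> step_arm --pt "0 0 -0.7 0 0 0 1" --pt "-0.4 4 0 0 0 0 1" --pt "-0.4 4 0 0 0 0 1" --pt "-0.4 4 0 0 0 0 1" --pt "-0.4 4 0 0 0 0 1" --pt "-0.4 4 0 0 0 0 1" --pt "-0.4 4 0 0 0 0 1" --pt "-0.4 4 0 0 0 0 1" --pt "-0.4 4 0 0 0 0 1" --pt "-0.4 4 0 0 0 0 1" --pt "-0.4 4 0 0 0 0 1" --pt "-0.3 4 0 0 0 0 1" --pt "-0.3 4 0 0 0 0 1" --pt "-0.3 4 0 0 0 0 1" --pt "-0.3 4 0 0 0 0 1" --pt "0 0 0 0 0 0 1"

```text
clock: 16.6
tool_pos: [0.4886, 0.0669, 0.0572]
eef_rot: [0.999, 0.045, 0.0, 0.001]
contact_force: [-0.1, -3.8, 8.3]
opening: 0.247
finger_force: 30.0
```

```bash
python3 - <<'E'
from h import *
plan((.494-.0052-.0078,.0134+.056,.057),frame(-1.4778))
im,d,K,T=snap('scene')
cv2.imwrite('pics/s2c.png',cv2.resize(im[200:300,215:325],None,fx=5,fy=5))
E
```

```text
t 16.6 at [0.4886 0.0669 0.0572] yaw -1.481 z [ 0.001 -0.003 -1.   ] | shift [-7.6  2.5 -0.2] turn [0.003 0.001 0.003] |F [-0.1 -3.8  8.3] open 21.7 ff 30.0
```

View pics/s2c.png

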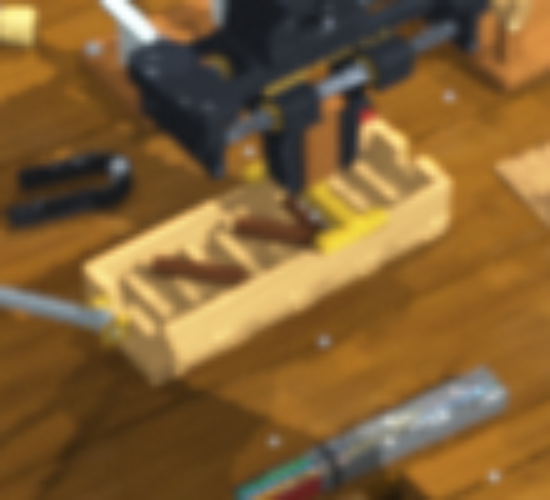

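>>> step_arm --pt "-0.4 4 0.4 0 0 0 1" --pt "-0.4 4 0 0 0 0 1" --pt "-0.4 4 0 0 0 0 1" --pt "-0.4 4 0 0 0 0 1" --pt "-0.4 4 0 0 0 0 1" --pt "-0.4 4 0 0 0 0 1" --pt "-0.4 4 0 0 0 0 1" --pt "-0.4 4 0 0 0 0 1" --pt "-0.4 4 0 0 0 0 1" --pt "-0.4 4 0 0 0 0 1" --pt "-0.4 4 0 0 0 0 1" --pt "-0.4 4 0 0 0 0 1" --pt "-0.4 4 0 0 0 0 1" --pt "-0.4 4 0 0 0 0 1" --pt "-0.4 4 0 0 0 0 1" --pt "0 0 0 0 0 0 1"

```text
clock: 18.25
tool_pos: [0.4822, 0.1283, 0.0572]
eef_rot: [0.999, 0.046, -0.0, 0.001]
contact_force: [-0.0, -2.3, 7.5]
opening: 0.25
finger_force: 30.0
```

```bash
python3 - <<'E'
from h import *
plan((.486-.093*.084,.097+.0836,.057),frame(-1.4778))
im,d,K,T=snap('scene'); im2,_,_,_=snap('top'); 
a=cv2.resize(im[200:300,215:325],None,fx=4,fy=4); b=cv2.resize(im2[225:275,225:325],None,fx=4,fy=4)
b=cv2.copyMakeBorder(b,0,200,0,0,cv2.BORDER_CONSTANT); cv2.imwrite('pics/s3c.png',np.hstack([a,b])[:,:800])
E
```

```text
t 18.2 at [0.4822 0.1283 0.0572] yaw -1.479 z [ 0.    -0.001 -1.   ] | shift [-4.1 52.3 -0.2] turn [0.001 0.    0.002] |F [-0.  -2.3  7.5] open 22.0 ff 30.0
```

View pics/s3c.png

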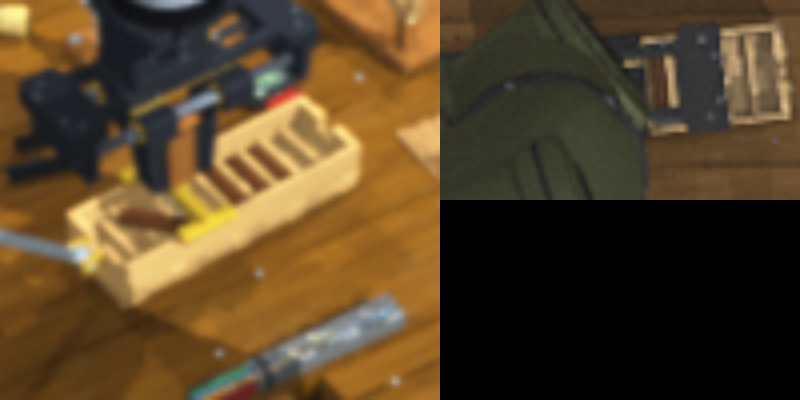

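>>> step_arm --pt "-0.4 4 0.2 0 0 0 1" --pt "-0.4 4 0 0 0 0 1" --pt "-0.4 4 0 0 0 0 1" --pt "-0.4 4 0 0 0 0 1" --pt "-0.4 4 0 0 0 0 1" --pt "-0.4 4 0 0 0 0 1" --pt "-0.4 4 0 0 0 0 1" --pt "-0.4 4 0 0 0 0 1" --pt "-0.4 4 0 0 0 0 1" --pt "-0.4 4 0 0 0 0 1" --pt "0 0 0 0 0 0 1"

```text
clock: 19.45
tool_pos: [0.478, 0.1691, 0.0572]
eef_rot: [0.999, 0.046, -0.0, 0.0]
contact_force: [-0.7, -1.5, 6.9]
opening: 0.244
finger_force: 30.0
```

```bash
python3 - <<'E'
from h import *
plan((.486-.093*.084,.097+.0836,.057),frame(-1.4778))
im,d,K,T=snap('scene'); im2,_,_,_=snap('top'); 
a=cv2.resize(im[200:300,215:325],None,fx=4,fy=4); b=cv2.resize(im2[225:275,225:325],None,fx=4,fy=4)
b=cv2.copyMakeBorder(b,0,200,0,0,cv2.BORDER_CONSTANT); cv2.imwrite('pics/s4c.png',np.hstack([a,b])[:,:800])
E
```

```text
t 19.4 at [0.478  0.1691 0.0572] yaw -1.479 z [-0. -0. -1.] | shift [ 0.1 11.5 -0.2] turn [ 0.    -0.     0.001] |F [-0.7 -1.5  6.9] open 21.5 ff 30.0
```

View pics/s4c.png

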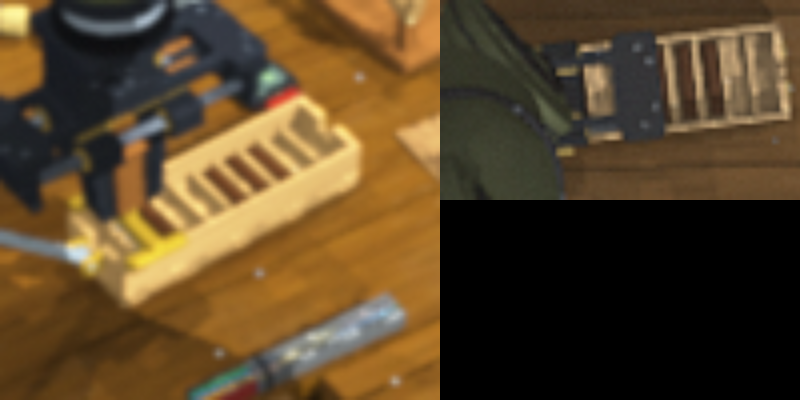

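All four blanks are down in separate grooves, and nothing brown is left ahead of the head. The rake goes back to its rest.

>>> step_arm --pt "0 0 15 0 0 0 1" --pt "0 0 25 0 0 0 1" --pt "0 -5 30 0 0 0 1" --pt "10 -10 10 0 0 0.08 1" --pt "16 -10 0 0 0 0.125 1" --pt "18 -10 0 0 0 0.125 1" --pt "18 -10 0 0 0 0.125 1" --pt "18 -10 0 0 0 0.125 1" --pt "18 -10 0 0 0 0.125 1" --pt "18 -10 0 0 0 0.125 1" --pt "18 -10 0 0 0 0.125 1" --pt "18 -10 0 0 0 0.125 1" --pt "18 -10 0 0 0 0.125 1" --pt "12 -8 0 0 0 0.125 1" --pt "6 -5 0 0 0 0.125 1" --pt "0 0 0 0 0 0.125 1" --pt "0 0 0 0 0 0 1" --pt "0 0 0 0 0 0 1"

```text
clock: 21.35
tool_pos: [0.6654, 0.0515, 0.1363]
eef_rot: [0.671, 0.741, -0.0, -0.0]
contact_force: [0.8, 0.1, -1.3]
opening: 0.249
finger_force: 30.0
```

```bash
python3 - <<'E'
from h import *
plan((.6663,.0507,.11),frame(.0985))
E
```

```text
t 21.4 at [0.6654 0.0515 0.1363] yaw 0.099 z [-0.001  0.    -1.   ] | shift [  0.9  -0.8 -26.3] turn [-0.    -0.001 -0.   ] |F [ 0.8  0.1 -1.3] open 21.9 ff 30.0
```

>>> step_arm --pt "1 -1 -15 0 0 0 1" --pt "0 0 -15 0 0 0 1" --pt "0 0 -10 0 0 0 1" --pt "0 0 -6 0 0 0 1" --pt "0 0 0 0 0 0 1" --pt "0 0 0 0 0 0 1"

```text
clock: 21.95
tool_pos: [0.6671, 0.0499, 0.0909]
eef_rot: [0.671, 0.742, 0.0, 0.0]
contact_force: [0.2, -0.4, -1.0]
opening: 0.244
finger_force: 30.0
```

>>> step_arm --pt "-0.8 0.8 -6 0 0 0 1" --pt "0 0 -6 0 0 0 1" --pt "0 0 -4 0 0 0 1" --pt "0 0 -3 0 0 0 1" --pt "0 0 0 0 0 0 1" --pt "0 0 0 0 0 0 1"

```text
clock: 22.55
tool_pos: [0.6662, 0.0505, 0.0719]
eef_rot: [0.671, 0.742, -0.0, 0.0]
contact_force: [-0.9, 0.3, -0.8]
opening: 0.247
finger_force: 30.0
```

>>> step_arm --pt "0 0 -1 0 0 0 1" --pt "0 0 -0.8 0 0 0 1" --pt "0 0 -0.3 0 0 0 1" --pt "0 0 0 0 0 0 1"

```text
clock: 22.95
tool_pos: [0.6664, 0.0505, 0.0703]
eef_rot: [0.671, 0.742, 0.0, 0.001]
contact_force: [-1.2, -0.7, 3.3]
opening: 0.246
finger_force: 30.0
```

>>> step_arm --pt "0 0 0 0 0 0 0.6" --pt "0 0 0 0 0 0 0.4" --pt "0 0 0 0 0 0 0.3" --pt "0 0 0 0 0 0 0.3" --pt "0 0 20 0 0 0 0.3" --pt "0 0 30 0 0 0 0.3" --pt "0 0 40 0 0 0 0.3" --pt "-20 -5 30 0 0 0 0.3" --pt "-30 -10 5 0 0 0 0.3" --pt "-30 -10 5 0 0 0 0.3" --pt "-30 -10 0 0 0 0 0.3" --pt "-30 -10 0 0 0 0 0.3" --pt "-25 -5 0 0 0 0 0.3" --pt "-10 0 0 0 0 0 0.3" --pt "0 0 0 0 0 0 0.3" --pt "0 0 0 0 0 0 0.3"

```text
clock: 24.55
tool_pos: [0.4928, 0.0012, 0.2001]
eef_rot: [0.67, 0.742, 0.001, 0.001]
contact_force: [0.3, 0.3, 0.9]
opening: 0.698
finger_force: 0.0
```

```bash
python3 - <<'E'
from h import *
plan((.4876,.0,.19),frame(.1))
im,d,K,T=snap('wrist','pics/w5.png');np.savez('w5.npz',im=im,d=d,P=world('wrist',d,K,T),K=K,T=T)
cv2.imwrite('pics/w5c.png',cv2.resize(im[:270,80:430],None,fx=2.2,fy=2.2))
E
```

```text
t 24.6 at [0.4928 0.0012 0.2001] yaw 0.101 z [ 0.002  0.    -1.   ] | shift [ -5.2  -1.2 -10.1] turn [-0.     0.002 -0.001] |F [0.3 0.3 0.9] open 61.5 ff 0.0
```

View pics/w5c.png

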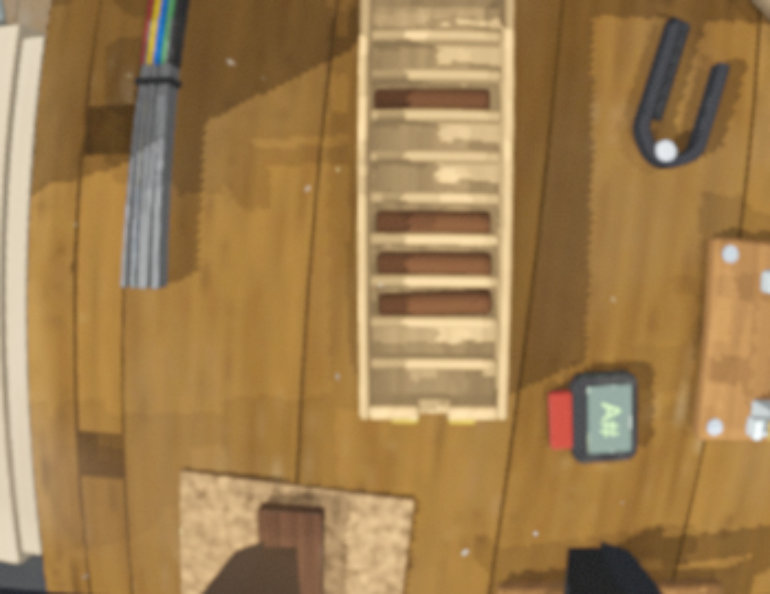

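```bash
python3 - <<'E'
from h import *
z=np.load('w5.npz');K,T,P=z['K'],z['T'],z['P']
f=lambda a,zz: ray('wrist',np.array(a)/2.2+[80,0],zz,K,T)
e=f([(360,417),(507,418),(361,40),(513,40)],.037);print(e.round(4))
mid0=e[:2].mean(0); mid1=e[2:].mean(0);d=(mid1-mid0);d/=np.linalg.norm(d);print('end',mid0,'yaw',np.arctan2(d[1],d[0]),'traymid',mid0+.099*d)
im,dd,K,T=snap('top'); P=world('top',dd,K,T)
m=np.zeros(dd.shape,bool); m[245:270,150:185]=1
hs=cv2.cvtColor(im,cv2.COLOR_BGR2HSV); m&=(hs[...,2]<60)&(P[...,2]>.12)&(P[...,2]<.25); print('tab',m.sum(),P[m].mean(0) if m.any() else 0, np.argwhere(m).mean(0))
if m.any():
    v,u=np.argwhere(m).mean(0); print(ray('top',[(u,v)],.185,K,T))
E
```

```text
[[ 0.4606 -0.0048  0.037 ]
 [ 0.5264  0.0013  0.037 ]
 [ 0.4458  0.1622  0.037 ]
 [ 0.5103  0.1689  0.037 ]]
end [ 0.49349491 -0.00174517  0.037     ] yaw 1.6630650089194492 traymid [0.48437326 0.09683371 0.037     ]
tab 42 [0.46143579 0.36931279 0.18554716] [259.04761905 162.07142857]
[[0.46142377 0.3694897  0.185     ]]
```

>>> step_arm --pt "-3 15 20 0 0 -0.005 0.3" --pt "-3 30 20 0 0 0 0.3" --pt "-3 30 10 0 0 0 0.3" --pt "-3 35 0 0 0 0 0.3" --pt "-3 35 0 0 0 0 0.3" --pt "-3 35 0 0 0 0 0.3" --pt "-3 35 0 0 0 0 0.4" --pt "-3 35 0 0 0 0 0.4" --pt "-3 35 0 0 0 0 0.5" --pt "-3 35 0 0 0 0 0.5" --pt "-2 30 0 0 0 0 0.5" --pt "0 17 0 0 0 0 0.5" --pt "0 0 0 0 0 0 0.5" --pt "0 0 0 0 0 0 0.5"

```text
clock: 26.05
tool_pos: [0.4594, 0.3673, 0.2493]
eef_rot: [0.672, 0.74, -0.001, 0.0]
contact_force: [-0.3, -0.7, -0.2]
opening: 0.499
finger_force: 0.0
```

```bash
python3 - <<'E'
from h import *
print(r.get_state()['q'].round(2))
plan((.461,.368,.161),frame(.093))
E
```

```text
[-0.35  0.7  -0.71  1.65  0.53  0.99 -1.15]
t 26.1 at [0.4594 0.3673 0.2493] yaw 0.096 z [-0.    -0.001 -1.   ] | shift [  1.6   0.7 -88.3] turn [ 0.001 -0.    -0.003] |F [-0.3 -0.7 -0.2] open 43.9 ff 0.0
```

>>> step_arm --pt "1.5 0.5 -20 0 0 0 0.5" --pt "0 0 -25 0 0 0 0.5" --pt "0 0 -25 0 0 0 0.5" --pt "0 0 -18 0 0 0 0.5" --pt "0 0 0 0 0 0 0.5" --pt "0 0 0 0 0 0 1" --pt "0 0 0 0 0 0 1" --pt "0 0 0 0 0 0 1" --pt "0 0 0 0 0 0 1" --pt "0 0 0 0 0 0 1" --pt "0 0 0 0 0 0 1" --force 15

```text
clock: 27.15
tool_pos: [0.4608, 0.3684, 0.1624]
eef_rot: [0.672, 0.74, 0.0, 0.0]
contact_force: [0.2, -0.3, 4.3]
opening: 0.133
finger_force: 15.0
```

```bash
python3 - <<'E'
from h import *
s=r.get_state(); plan((.461,.368,.161),frame(.093),s)
yaw=1.6635; d=np.array([np.cos(yaw),np.sin(yaw),0]); H=np.array([.4855,.097,.028])+.108*d; g=s['tool_pos']+np.array([0,0,.019]); 
v=g-H; th0=np.arctan2(v[2],-v@d); print('H',H.round(4),'R',np.hypot(v@d,v[2]),'th',th0)
Rr=.225; prev=None
for th in [th0]+list(np.arange(2.3,-.01,-.1)):
    p=-Rr*np.cos(th)*d+np.array([0,0,Rr*np.sin(th)])
    if prev is not None: print(round(th,2),((p-prev)*1e3).round(1).tolist(),(H+p-[0,0,.019]).round(3).tolist())
    prev=p
E
```

```text
t 27.1 at [0.4608 0.3684 0.1624] yaw 0.096 z [ 0.001  0.    -1.   ] | shift [ 0.2 -0.4 -1.4] turn [-0.     0.001 -0.003] |F [ 0.2 -0.3  4.3] open 11.7 ff 15.0
H [0.4755 0.2045 0.028 ] R 0.2249373339484909 th 2.390897595033412
2.3 [1.4, -14.5, 14.3] [0.462, 0.354, 0.177]
2.2 [1.6, -17.4, 14.1] [0.463, 0.336, 0.191]
2.1 [1.7, -18.7, 12.3] [0.465, 0.318, 0.203]
2.0 [1.8, -19.9, 10.4] [0.467, 0.298, 0.214]
1.9 [1.9, -20.8, 8.3] [0.469, 0.277, 0.222]
1.8 [2.0, -21.5, 6.2] [0.471, 0.255, 0.228]
1.7 [2.0, -22.0, 4.0] [0.473, 0.233, 0.232]
1.6 [2.1, -22.3, 1.8] [0.475, 0.211, 0.234]
1.5 [2.1, -22.4, -0.5] [0.477, 0.189, 0.233]
1.4 [2.1, -22.2, -2.7] [0.479, 0.166, 0.231]
1.3 [2.0, -21.9, -4.9] [0.481, 0.145, 0.226]
1.2 [2.0, -21.3, -7.1] [0.483, 0.123, 0.219]
1.1 [1.9, -20.4, -9.2] [0.485, 0.103, 0.21]
1.0 [1.8, -19.4, -11.2] [0.487, 0.083, 0.198]
0.9 [1.7, -18.2, -13.1] [0.488, 0.065, 0.185]
0.8 [1.6, -16.8, -14.8] [0.49, 0.048, 0.17]
0.7 [1.4, -15.3, -16.5] [0.491, 0.033, 0.154]
0.6 [1.3, -13.6, -17.9] [0.493, 0.02, 0.136]
0.5 [1.1, -11.7, -19.2] [0.494, 0.008, 0.117]
0.4 [0.9, -9.7, -20.3] [0.495, -0.002, 0.097]
0.3 [0.7, -7.7, -21.1] [0.495, -0.009, 0.075]
0.2 [0.5, -5.5, -21.8] [0.496, -0.015, 0.054]
0.1 [0.3, -3.3, -22.2] [0.496, -0.018, 0.031]
-0.0 [0.1, -1.1, -22.5] [0.496, -0.019, 0.009]
```

>>> step_arm --pt "0.7 -7.2 7.3 0 0 0 1" --pt "0.7 -7.3 7.0 0 0 0 1" --pt "0.8 -8.5 7.3 0 0 0 1" --pt "0.8 -8.9 6.8 0 0 0 1" --pt "0.8 -9.2 6.4 0 0 0 1" --pt "0.9 -9.5 5.9 0 0 0 1" --pt "0.9 -9.8 5.4 0 0 0 1" --pt "0.9 -10.1 5.0 0 0 0 1" --pt "0.9 -10.3 4.4 0 0 0 1" --pt "1.0 -10.5 3.9 0 0 0 1" --pt "1.0 -10.7 3.4 0 0 0 1" --pt "1.0 -10.8 2.8 0 0 0 1" --pt "1.0 -11.0 2.3 0 0 0 1" --pt "1.0 -11.0 1.7 0 0 0 1" --pt "1.0 -11.1 1.2 0 0 0 1" --pt "1.1 -11.2 0.6 0 0 0 1" --pt "0 0 0 0 0 0 1"

```text
clock: 28.85
tool_pos: [0.4756, 0.2078, 0.2331]
eef_rot: [0.673, 0.739, -0.001, 0.001]
contact_force: [-1.9, -0.9, 3.7]
opening: 0.136
finger_force: 15.0
```

>>> step_arm --pt "1.0 -11.2 0 0 0 0 1" --pt "1.0 -11.2 -0.5 0 0 0 1" --pt "1.0 -11.1 -1.1 0 0 0 1" --pt "1.0 -11.1 -1.6 0 0 0 1" --pt "1.0 -11.0 -2.2 0 0 0 1" --pt "1.0 -10.9 -2.7 0 0 0 1" --pt "1.0 -10.7 -3.3 0 0 0 1" --pt "1.0 -10.6 -3.8 0 0 0 1" --pt "1.0 -10.3 -4.3 0 0 0 1" --pt "0.9 -10.1 -4.9 0 0 0 1" --pt "0.9 -9.8 -5.4 0 0 0 1" --pt "0.9 -9.6 -5.8 0 0 0 1" --pt "0.9 -9.2 -6.3 0 0 0 1" --pt "0.8 -9.0 -6.8 0 0 0 1" --pt "0.8 -8.6 -7.2 0 0 0 1" --pt "0.8 -8.2 -7.6 0 0 0 1" --pt "0 0 0 0 0 0 1"

```text
clock: 30.55
tool_pos: [0.4898, 0.0464, 0.1686]
eef_rot: [0.673, 0.74, -0.001, 0.0]
contact_force: [-1.6, -0.2, -0.6]
opening: 0.133
finger_force: 15.0
```

```bash
cat > arc.py <<'E'
from h import *
s=r.get_state()
yaw=1.6635; d=np.array([np.cos(yaw),np.sin(yaw),0]); H=np.array([.4755,.2045,.028]); g=s['tool_pos']+np.array([0,0,.019]); v=g-H
print('th',np.arctan2(v[2],-v@d),'R',np.hypot(v@d,v[2]),'lat',v[:2]@[-d[1],d[0]],'F',s['contact_force'].round(1))
E
python3 arc.py
```

```text
th 0.7880116975041995 R 0.22510870358299526 lat 0.0003941372862699419 F [-1.6 -0.2 -0.6]
```

>>> step_arm --pt "0.7 -7.8 -8.1 0 0 0 1" --pt "0.7 -7.4 -8.5 0 0 0 1" --pt "0.6 -6.9 -8.8 0 0 0 1" --pt "0.6 -6.5 -9.2 0 0 0 1" --pt "0.6 -6.0 -9.5 0 0 0 1" --pt "0.5 -5.5 -9.8 0 0 0 1" --pt "0.5 -5.0 -10.0 0 0 0 1" --pt "0.4 -4.5 -10.3 0 0 0 1" --pt "0.4 -4.0 -10.5 0 0 0 1" --pt "0.3 -3.5 -10.7 0 0 0 1" --pt "0.3 -2.9 -10.8 0 0 0 1" --pt "0.2 -2.4 -11.0 0 0 0 1" --pt "0.2 -1.8 -11.1 0 0 0 1" --pt "0 0 0 0 0 0 1" --pt "0 0 0 0 0 0 1"

```text
clock: 32.05
tool_pos: [0.4961, -0.0156, 0.0412]
eef_rot: [0.672, 0.74, -0.0, 0.0]
contact_force: [-1.9, 2.4, -0.3]
opening: 0.131
finger_force: 15.0
```

```bash
python3 arc.py
```

```text
th 0.14457246975347174 R 0.22336678601589796 lat -0.00014163476613702613 F [-1.9  2.4 -0.3]
```

>>> step_arm --pt "0.1 -2.5 -10 0 0 0 1" --pt "0.1 -1 -10 0 0 0 1" --pt "0 -0.5 -6 0 0 0 1" --pt "0 0 -3 0 0 0 1" --pt "0 0 0 0 0 0 1" --pt "0 0 0 0 0 0 1"

```text
clock: 32.65
tool_pos: [0.497, -0.019, 0.0128]
eef_rot: [0.672, 0.741, 0.001, 0.001]
contact_force: [-2.1, 5.7, 5.2]
opening: 0.131
finger_force: 15.0
```

```bash
python3 arc.py
```

```text
th 0.01682420503894846 R 0.22456351199569674 lat -0.0006805313728216492 F [-2.1  5.7  5.2]
```

>>> step_arm --pt "-0.3 0.7 -2 0 0 0 1" --pt "0 0 -2 0 0 0 1" --pt "0 0 -1 0 0 0 1" --pt "0 0 0 0 0 0 1" --pt "0 0 0 0 0 0 1"

```text
clock: 33.15
tool_pos: [0.4971, -0.0194, 0.009]
eef_rot: [0.672, 0.74, 0.001, 0.002]
contact_force: [-2.1, 3.2, 19.4]
opening: 0.132
finger_force: 15.0
```

```bash
python3 arc.py
```

```text
th 0.000203592606507151 R 0.22489731194177678 lat -0.0007599803745657276 F [-2.1  3.2 19.4]
```

>>> step_arm --pt "0 0 0.5 0 0 0 0.8" --pt "0 0 0 0 0 0 0.6" --pt "0 0 0 0 0 0 0.5" --pt "0 0 15 0 0 0 0.5" --pt "0 0 30 0 0 0 0.3" --pt "0 0 40 0 0 0 0.2" --pt "0 0 50 0 0 0 0" --pt "0 10 40 0 0 0 0" --pt "0 0 10 0 0 0 0" --pt "0 0 0 0 0 0 0" --pt "0 0 0 0 0 0 0"

```text
clock: 34.25
tool_pos: [0.4952, -0.0104, 0.1915]
eef_rot: [0.673, 0.74, -0.002, -0.0]
contact_force: [0.1, 0.4, -1.0]
opening: 1.001
finger_force: 0.0
```

```bash
python3 - <<'E'
from h import *
plan((.4855,.097,.12),frame(.0927))
im,d,K,T=snap('wrist','pics/w6.png');P=world('wrist',d,K,T);np.savez('w6.npz',im=im,d=d,P=P,K=K,T=T)
yaw=1.6635; dd=np.array([np.cos(yaw),np.sin(yaw)]); n=np.array([-dd[1],dd[0]]); M=np.array([.4855,.097])
q=(P[...,:2]-M); a=q@dd; b=q@n
for x in range(-120,130,20):
    m=(abs(a-x/1e3)<.004)&(abs(b)<.004); print(x,P[m][:,2].max().round(4) if m.any() else None, end=' ')
# walls
m=(P[...,2]>.031)&(P[...,2]<.043)&(abs(a)<.06)&(abs(b)>.02)&(abs(b)<.05); print('\nwall lat',np.percentile(b[m],[1,99]))
cv2.imwrite('pics/w6c.png',cv2.resize(im[:290,80:430],None,fx=2,fy=2))
E
```

```text
t 34.2 at [ 0.4952 -0.0104  0.1915] yaw 0.095 z [-0.002 -0.002 -1.   ] | shift [ -9.7 107.4 -71.5] turn [ 0.002 -0.002 -0.002] |F [ 0.1  0.4 -1. ] open 88.1 ff 0.0
-120 0.0363 -100 0.0335 -80 0.3002 -60 0.0328 -40 0.0332 -20 0.0336 0 0.0344 20 0.0336 40 0.0332 60 0.0332 80 0.0117 100 None 120 None 
wall lat [-0.03140082  0.03553961]
```

View pics/w6c.png

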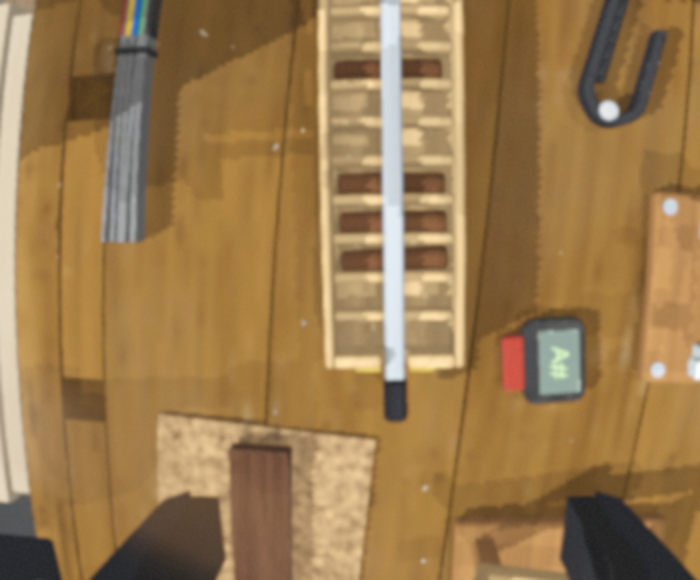

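The keeper is shut and level, with its top at about 33 mm along the whole length, and the four blanks sit below it. Next I'll grip the tray at half length.

>>> step_arm --pt "-1 10 -5 0 0 0 0" --pt "-1 13 -8 0 0 0 0" --pt "-1 14 -8 0 0 0 0" --pt "-1 14 -10 0 0 0 0" --pt "-1 14 -10 0 0 0 0" --pt "-1 14 -10 0 0 0 0" --pt "-2 14 -10 0 0 0 0" --pt "-2 14 -10 0 0 0 0" --pt "0 0 0 0.002 -0.002 -0.002 0" --pt "0 0 0 0 0 0 0"

```text
clock: 35.3
tool_pos: [0.4852, 0.0978, 0.121]
eef_rot: [0.673, 0.74, 0.0, -0.0]
contact_force: [-0.1, 0.5, 0.0]
opening: 1.001
finger_force: 0.0
```

```bash
python3 - <<'E'
from h import *
plan((.4845,.097,.004),frame(.0927))
E
```

```text
t 35.3 at [0.4852 0.0978 0.121 ] yaw 0.095 z [ 0.  0. -1.] | shift [  -0.7   -0.8 -117. ] turn [-0.     0.    -0.002] |F [-0.1  0.5  0. ] open 88.1 ff 0.0
```

>>> step_arm --pt "-0.7 -0.8 -20 0 0 -0.002 0" --pt "0 0 -20 0 0 0 0" --pt "0 0 -20 0 0 0 0" --pt "0 0 -20 0 0 0 0" --pt "0 0 -15 0 0 0 0" --pt "0 0 -10 0 0 0 0" --pt "0 0 -5 0 0 0 0" --pt "0 0 0 0 0 0 0" --pt "0 0 0 0 0 0 0"

```text
clock: 36.2
tool_pos: [0.4856, 0.0967, 0.0122]
eef_rot: [0.674, 0.739, 0.001, 0.001]
contact_force: [0.6, -0.4, 0.4]
opening: 1.001
finger_force: 0.0
```

>>> step_arm --pt "-0.5 0 -5 0 0 0 0" --pt "0 0 -3.5 0 0 0 0" --pt "0 0 0 0 0 0 0" --pt "0 0 0 0 0 0 1" --pt "0 0 0 0 0 0 1" --pt "0 0 0 0 0 0 1" --pt "0 0 0 0 0 0 1" --pt "0 0 0 0 0 0 1" --pt "0 0 0 0 0 0 1" --force 55

```text
clock: 37.1
tool_pos: [0.4848, 0.097, 0.0035]
eef_rot: [0.674, 0.739, 0.001, 0.0]
contact_force: [0.1, 0.1, 1.7]
opening: 0.744
finger_force: 55.0
```

>>> step_arm --pt "0 0 5 0 0 0 1" --pt "0 0 10 0 0 0 1" --pt "0 0 20 0 0 0 1" --pt "0 0 25 0 0 0 1" --pt "0 0 30 0 0 0 1" --pt "0 0 30 0 0 0 1" --pt "0 0 30 0 0 0 1" --pt "0 0 0 0 0 0 1" --pt "0 0 0 0 0 0 1" --force 60

```text
clock: 38.0
tool_pos: [0.4843, 0.096, 0.1526]
eef_rot: [0.674, 0.739, 0.001, 0.0]
contact_force: [-1.4, -0.1, -11.2]
opening: 0.74
finger_force: 59.9
```

```bash
python3 - <<'E'
from h import *
plan((.5955,-.180,.1066),frame(.081,.26))
E
```

```text
t 38.0 at [0.4843 0.096  0.1526] yaw 0.091 z [ 0.001  0.001 -1.   ] | shift [ 111.2 -276.   -46. ] turn [ 0.022 -0.258 -0.01 ] |F [ -1.4  -0.1 -11.2] open 65.2 ff 59.9
```

>>> step_arm --pt "4 -10 2 0.001 -0.01 0 1" --pt "8 -18 2 0.002 -0.02 -0.001 1" --pt "8 -20 2 0.002 -0.02 -0.001 1" --pt "8 -20 0 0.002 -0.02 -0.001 1" --pt "8 -20 0 0.002 -0.02 -0.001 1" --pt "8 -20 0 0.002 -0.02 -0.001 1" --pt "8 -20 0 0.002 -0.02 -0.001 1" --pt "8 -20 0 0.002 -0.02 -0.001 1" --pt "8 -20 0 0.002 -0.02 -0.001 1" --pt "8 -20 0 0.002 -0.02 -0.001 1" --pt "8 -20 0 0.001 -0.02 -0.001 1" --pt "8 -20 0 0.001 -0.02 0 1" --pt "8 -20 0 0.001 -0.02 0 1" --pt "7 -18 -5 0 -0.008 0 1" --pt "4 -10 -10 0 0 0 1" --pt "0 0 -10 0 0 0 1" --pt "0 0 0 0 0 0 1" --pt "0 0 0 0 0 0 1"

```text
clock: 39.8
tool_pos: [0.5951, -0.1768, 0.1335]
eef_rot: [0.671, 0.73, 0.096, 0.087]
contact_force: [0.4, -0.4, -9.3]
opening: 0.743
finger_force: 59.9
```

```bash
python3 - <<'E'
from h import *
plan((.5955,-.180,.1066),frame(.081,.26))
E
```

```text
t 39.8 at [ 0.5951 -0.1768  0.1335] yaw 0.085 z [ 0.255  0.024 -0.967] | shift [  0.4  -3.2 -26.9] turn [-0.003 -0.001 -0.004] |F [ 0.4 -0.4 -9.3] open 65.4 ff 59.9
```

>>> step_arm --pt "0.4 -3 -13 -0.003 -0.001 -0.004 1" --pt "0 0 -14 0 0 0 1" --pt "2.5 0.2 -10 0 0 0 1" --pt "2.5 0.2 -10 0 0 0 1" --pt "1.5 0.1 -6 0 0 0 1" --pt "0.8 0 -3 0 0 0 1" --pt "0 0 0 0 0 0 1" --pt "0 0 0 0 0 0 1"

```text
clock: 40.6
tool_pos: [0.6038, -0.1815, 0.0787]
eef_rot: [0.673, 0.728, 0.095, 0.09]
contact_force: [0.4, 0.1, -7.7]
opening: 0.742
finger_force: 59.9
```

```bash
python3 - <<'E'
from h import *
plan((.6057,-.1791,.068),frame(.081,.26)); print(r.get_state()['moment'].round(2))
E
```

```text
t 40.6 at [ 0.6038 -0.1815  0.0787] yaw 0.079 z [ 0.259  0.018 -0.966] | shift [  1.9   2.4 -10.7] turn [0.002 0.003 0.002] |F [ 0.4  0.1 -7.7] open 65.3 ff 59.9
[-0.05  0.61  0.01]
```

>>> step_arm --pt "1 1 -4 0.001 0.002 0.001 1" --pt "0.5 0.5 -2 0 0 0 1" --pt "0.5 0 -2 0 0 0 1" --pt "0 0 0 0 0 0 1" --pt "0 0 0 0 0 0 1"

```text
clock: 41.1
tool_pos: [0.6055, -0.18, 0.0703]
eef_rot: [0.673, 0.729, 0.095, 0.088]
contact_force: [0.4, 0.3, -10.8]
opening: 0.746
finger_force: 59.9
```

```bash
python3 - <<'E'
from h import *
plan((.6057,-.1791,.068),frame(.081,.26)); print(r.get_state()['moment'].round(2))
E
```

```text
t 41.1 at [ 0.6055 -0.18    0.0703] yaw 0.08 z [ 0.256  0.019 -0.966] | shift [ 0.2  0.9 -2.3] turn [0.001 0.    0.001] |F [  0.4   0.3 -10.8] open 65.6 ff 59.9
[-0.04  0.66 -0.04]
```

>>> step_arm --pt "0.3 0 -1.2 0 0 0 1" --pt "0.3 0 -1.2 0 0 0 1" --pt "0 0 0 0 0 0 1" --pt "0 0 0 0 0 0 1"

```text
clock: 41.5
tool_pos: [0.606, -0.1801, 0.0691]
eef_rot: [0.673, 0.728, 0.095, 0.089]
contact_force: [-5.8, 0.2, 1.5]
opening: 0.743
finger_force: 59.9
```

```bash
python3 - <<'E'
from h import *
plan((.6057,-.1791,.068),frame(.081,.26)); print(r.get_state()['moment'].round(2))
E
```

```text
t 41.5 at [ 0.606  -0.1801  0.0691] yaw 0.08 z [ 0.257  0.019 -0.966] | shift [-0.3  1.  -1.1] turn [0.002 0.001 0.002] |F [-5.8  0.2  1.5] open 65.4 ff 59.9
[0.13 0.86 0.03]
```

>>> step_arm --pt "0 0 0.6 0 0 0 1" --pt "-1 -0.1 -0.25 0 0 0 1" --pt "-1 -0.1 -0.25 0 0 0 1" --pt "-1 -0.1 -0.3 0 0 0 1" --pt "-1 -0.1 -0.25 0 0 0 1" --pt "-1 -0.1 -0.25 0 0 0 1" --pt "0 0 0 0 0 0 1" --pt "0 0 0 0 0 0 1"

```text
clock: 42.3
tool_pos: [0.6025, -0.1802, 0.0682]
eef_rot: [0.672, 0.729, 0.096, 0.089]
contact_force: [3.0, 0.0, 5.1]
opening: 0.743
finger_force: 59.9
```

```bash
python3 - <<'E'
from h import *
plan((.597,-.179,.065),frame(.081,.26)); print(r.get_state()['moment'].round(2))
E
```

```text
t 42.3 at [ 0.6025 -0.1802  0.0682] yaw 0.08 z [ 0.259  0.02  -0.966] | shift [-5.5  1.2 -3.2] turn [0.001 0.003 0.001] |F [3.  0.  5.1] open 65.4 ff 59.9
[ 0.12 -0.52 -0.01]
```

>>> step_arm --pt "-0.2 0 0.6 0 0 0 1" --pt "-1 -0.1 -0.25 0 0 0 1" --pt "-1 -0.1 -0.25 0 0 0 1" --pt "-1 -0.1 -0.3 0 0 0 1" --pt "0 0 0 0 0 0 1" --pt "0 0 0 0 0 0 1"

```text
clock: 42.9
tool_pos: [0.5976, -0.1807, 0.0669]
eef_rot: [0.673, 0.729, 0.095, 0.088]
contact_force: [1.6, 0.5, 0.8]
opening: 0.743
finger_force: 59.9
```

```bash
python3 - <<'E'
from h import *
plan((.597,-.179,.065),frame(.081,.26)); print(r.get_state()['moment'].round(2))
E
```

```text
t 42.9 at [ 0.5976 -0.1807  0.0669] yaw 0.08 z [ 0.256  0.019 -0.966] | shift [-0.6  1.7 -1.9] turn [ 0.001 -0.     0.001] |F [1.6 0.5 0.8] open 65.4 ff 59.9
[ 0.27 -0.49  0.09]
```

>>> step_arm --pt "-1 -0.1 -0.1 0 0 0 1" --pt "-1 -0.1 -0.2 0 0 0 1" --pt "-1 -0.1 -0.2 0 0 0 1" --pt "0 0 0 0 0 0 1" --pt "0 0 0 0 0 0 1"

```text
clock: 43.4
tool_pos: [0.5939, -0.1813, 0.066]
eef_rot: [0.673, 0.728, 0.094, 0.088]
contact_force: [-0.1, 0.3, -3.6]
opening: 0.74
finger_force: 59.9
```

```bash
python3 - <<'E'
from h import *
plan((.597,-.179,.065),frame(.081,.26)); print(r.get_state()['moment'].round(2))
E
```

```text
t 43.4 at [ 0.5939 -0.1813  0.066 ] yaw 0.079 z [ 0.254  0.019 -0.967] | shift [ 3.1  2.3 -1. ] turn [ 0.001 -0.002  0.002] |F [-0.1  0.3 -3.6] open 65.2 ff 59.9
[ 0.18  0.14 -0.06]
```

>>> step_arm --pt "-1 -0.1 -0.3 0 0 0 1" --pt "-1 -0.1 -0.3 0 0 0 1" --pt "-1 -0.1 -0.3 0 0 0 1" --pt "0 0 0 0 0 0 1" --pt "0 0 0 0 0 0 1"

```text
clock: 43.9
tool_pos: [0.5921, -0.1816, 0.0655]
eef_rot: [0.673, 0.728, 0.095, 0.088]
contact_force: [3.2, 0.1, -8.6]
opening: 0.743
finger_force: 59.9
```

```bash
python3 - <<'E'
from h import *
plan((.597,-.179,.065),frame(.081,.26)); print(r.get_state()['moment'].round(2))
E
```

```text
t 43.9 at [ 0.5921 -0.1816  0.0655] yaw 0.079 z [ 0.257  0.019 -0.966] | shift [ 4.9  2.6 -0.5] turn [0.001 0.    0.002] |F [ 3.2  0.1 -8.6] open 65.4 ff 59.9
[ 0.08 -0.11 -0.25]
```

>>> step_arm --pt "-0.7 0 -1.0 0 0 0 1" --pt "-1 -0.1 -0.6 0 0 0 1" --pt "0 0 0 0 0 0 1" --pt "0 0 0 0 0 0 1"

```text
clock: 44.3
tool_pos: [0.5921, -0.1816, 0.0654]
eef_rot: [0.673, 0.728, 0.096, 0.09]
contact_force: [5.0, -1.1, 5.2]
opening: 0.739
finger_force: 59.9
```

```bash
python3 - <<'E'
from h import *
plan((.597,-.179,.065),frame(.081,.26)); print(r.get_state()['moment'].round(2))
E
```

```text
t 44.3 at [ 0.5921 -0.1816  0.0654] yaw 0.08 z [ 0.26   0.019 -0.965] | shift [ 4.9  2.6 -0.4] turn [0.001 0.004 0.002] |F [ 5.  -1.1  5.2] open 65.0 ff 59.9
[ 0.08 -0.73 -0.46]
```

>>> step_arm --pt "0 0 0 0 0 -0.005 1" --pt "-0.5 0 -0.1 0 0 -0.005 1" --pt "0 0 0 0 0 0 1" --pt "0 0 0 0 0 0 1"

```text
clock: 44.7
tool_pos: [0.5917, -0.1818, 0.0653]
eef_rot: [0.676, 0.725, 0.096, 0.091]
contact_force: [5.9, -0.6, 5.9]
opening: 0.745
finger_force: 59.9
```

```bash
python3 - <<'E'
from h import *
plan((.597,-.179,.065),frame(.081,.26)); print(r.get_state()['moment'].round(2))
E
```

```text
t 44.7 at [ 0.5917 -0.1818  0.0653] yaw 0.071 z [ 0.261  0.016 -0.965] | shift [ 5.3  2.8 -0.3] turn [0.002 0.004 0.01 ] |F [ 5.9 -0.6  5.9] open 65.5 ff 59.9
[-0.06 -0.84 -0.12]
```

>>> step_arm --pt "0 0 0 0 0 0 0.2" --pt "0 0 0 0 0 0 0.1" --pt "0 0 0 0 0 0 0" --pt "0 0 0 0 0 0 0" --pt "-2.5 -0.2 10 0 0 0 0" --pt "-5 -0.4 20 0 0 0 0" --pt "-8 -0.6 30 0 0 0 0" --pt "-10 -1 40 0 0 0 0" --pt "-30 -1 40 0 0 0 0" --pt "-45 10 20 0 0 0 0" --pt "-45 -40 0 0 0.05 0 0" --pt "-30 -50 0 0 0.05 0 0" --pt "0 -50 0 0 0.05 0 0" --pt "0 -50 0 0 0.05 0 0" --pt "0 -20 0 0 0.05 0 0" --pt "0 0 0 0 0 0 0"

```text
clock: 46.3
tool_pos: [0.4262, -0.3741, 0.2228]
eef_rot: [0.685, 0.729, 0.009, -0.002]
contact_force: [0.6, 0.1, -0.6]
opening: 1.0
finger_force: 0.0
```

```bash
python3 - <<'E'
from h import *
plan((.597,-.179,.065),frame(.081,.26))
im,d,K,T=snap('top'); P=world('top',d,K,T); im2,*_=snap('scene')
a=cv2.resize(im[150:295,265:425],None,fx=2.8,fy=2.8); b=cv2.resize(im2[150:290,220:400],None,fx=1.9,fy=2.9)
h=min(a.shape[0],b.shape[0]); cv2.imwrite('pics/fin.png',np.hstack([a[:h],b[:h]])[:,:800])
E
```

```text
t 46.3 at [ 0.4262 -0.3741  0.2228] yaw 0.062 z [ 0.009  0.017 -1.   ] | shift [ 170.8  195.1 -157.8] turn [ 0.002 -0.25   0.017] |F [ 0.6  0.1 -0.6] open 88.0 ff 0.0
```

View pics/fin.png

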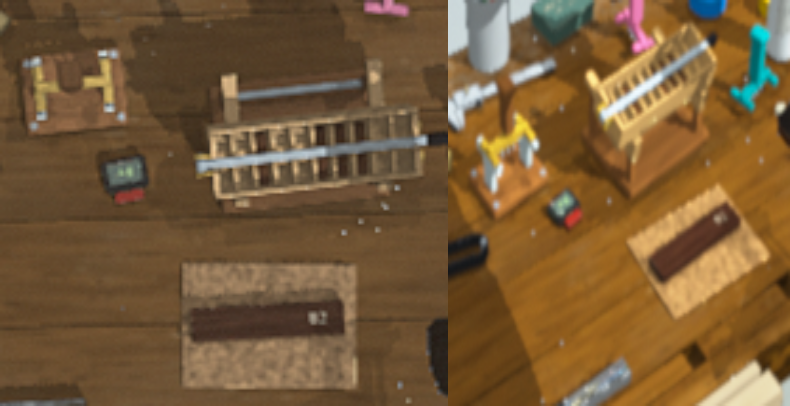

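The last view shows the barred tray on both runners against the lips, the rake upright on its rest, and B2 flat on the mat. I'm handing it in.

```bash
python3 -c "
from plant import r
print(r.finish_job())"
```

```text
the job is handed in; nothing more can be done
None
```

I handed the job in after about 46 s of robot time: the one bridge blank (B2) lies flat on the mat, the four pin blanks are in their own grooves under the shut keeper, the tray is on both runners against the lips, and the rake is back upright on its rest. I haven't seen the judge's result.

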